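# Close up the laboratory filter press

### The arm

A 6-joint arm with a two-finger parallel gripper is mounted at the origin on the work surface. World frame = base frame: x ahead of the robot, y to its left, z up, the work surface at z = 0. Lengths are in mm, angles in rad, forces in N, time in s.
With the tool pointing down it reaches from about 350 to 925 mm from the base axis. Payload 6.4 kg.
Tool frame: the origin (TCP) lies between the finger pads; the fingertips stand 14 mm ahead of it and the grasp point (between the pads) lies 5 mm behind it (ctrl.tcp_to_tips is the distance from the TCP to the fingertips, in mm); z points along the fingers, y is the direction in which the jaws open and shut (so a half turn about z gives the same grasp; the last joint's range is limited). The gripper opens to 85 mm and grips with 20 to 120 N. Pads are 22 mm wide; open, the fingers measure 114 mm over their backs; the gripper's body (76 mm by 85 mm) begins 54 mm behind the grasp point. The pads swing forward as they close: fully open they stand 13 mm farther back than shut.
Start: joints at [-1.332, 0.245, 1.558, -0, 1.339, -0.174], TCP at [260.77, -595.41, 245.29] pointing down, gripper open.
Joint ranges: [-3.13, 3.13], [-1.02, 2.26], [0.13, 2.54], [-0.95, 4.09], [0.21, 2.88], [-2.74, 2.74]. Speed limits (rad/s): [2.57, 2.57, 3.14, 3.14, 3.14, 3.14].

### API

Orientations are given as a unit quaternion [w, x, y, z].
In Python, from rig import ctrl, optics gives the robot as it stands. The module is installed in compiled form; this text tells all that it offers.
- The arm moves only by the shell command python3 -m creep 'ROWS' [FORCE]. ROWS is JSON, a list of rows, each a list of 7 numbers: the shift along the tool's x, y, z each as a share of 150 mm, from -1 to 1, then the turn, a rotation vector about the tool's x, y, z each as a share of 180 degrees, from -1 to 1, then the opening, from -1 (shut) to 1 (fully open), so that 0 is half open. A call has 1 to 10 rows; each row shifts and turns the commanded pose from where the row before left it, along the tool's axes as they then stand; what a row does not reach is not made up. A row lasts 1/10 s, in which the tool goes at most 50 mm and 8.59 degrees, less where a joint would pass 70% of its speed; a pose out of reach is approached as far as the arm can. A call with a number of a shift or a turn outside -1 to 1 is refused whole. A call with a gripper value outside its range is refused whole. The fingers move at their own pace and stop on an object; FORCE is the grip in N (left out, the last holds). Time passes only in rows, so rows that do not move let the fingers close. It gives the time, the measured TCP pose, the force and the opening at its end, in the units of the state.
- ctrl.get_obs(): the state, without advancing time (a new reading comes with each control period).
- optics.camera(name): name is "side" or "top" or "wrist"; returns a dict with "pixels" (400x640x3 uint8, blue, green, red), "fx", "fy", "cx", "cy" (pixels), "k1" (the pictures are not rectified: a ray, as slopes to the right and down, at radius r is drawn at 1 + k1 r^2 times it, then the intrinsics apply), "R" (3x3) and "t" (3): a world point X has camera coordinates R X + t. Camera axes: x right, y down, z forward; pixel columns grow to the right and rows downward; lengths in mm; the calibration is good to about 2 mm. A picture is of the moment at which its call begins. There is no depth.
- ctrl.finish_job(): hands the job in, once; it reports no verdict.
Trained networks look in a picture, given as the dict that the camera call returned (one of the last four; its "shot" number tells which), for a name from the list of things; names that differ only in an ending like _2 or _b are one class to them, and where a whole thing is asked for, a point or a joint stands for the part that bears it (a point fixed in the world has none). Each returns a list of dicts, best first, with "score" (0 to 1); they miss things now and then, are a little off and sometimes report something else, mostly with a low value. They report only what shows in the picture. A call takes as long as a camera call. They do not tell look-alikes from the thing itself.
- optics.look_for(picture, query): "rect" ([left, top, width, height] as shares, 0 to 1, of the picture: columns of its width, rows of its height, round what is visible of it).
- optics.pinpoint(picture, query): "position" ([row, column] as shares, 0 to 1, of the picture: columns of its width, rows of its height: a listed point, or the origin of a listed thing).
The state is a dict: "time_s": time; "qpos": joint angles; "joint_velocities": joint speeds; "joint_efforts": joint torques, N m; "ee_pos": TCP position; "orientation": TCP orientation; "force": force on the tool from outside, world axes, zero at the start; "wrist_torque": the same for the moment, N m; "width": finger opening in mm.
Only numpy, scipy, OpenCV 4.12 (cv2) and the standard library are available. Lean on these libraries where they do the work, as an engineer would, in place of code of your own. Each camera call takes 0.05 s, during which the arm holds its last target.

### The job

Free the moving head of the little filter press by pressing its sprung release lever down until the detent holds it. Then take the washed frame from the drain rack, hang it squarely by its lugs on the two side bars in the only gap wide enough for it, and push the moving head along until the whole pack is closed up flush against the fixed head. Finish while still holding the moving head firmly pushed shut (a colleague will then wind up the screw), and do not disturb the glassware and other things standing about.

Things in the scene. Friction and masses are not known exactly. Their poses are not given: they have to be found in the camera images.
- press: Bench-top plate-and-frame filter press, fixed. Origin on the bench, +y along the machine to the fixed head. Two flat side bars run along y at x = -76 and +76 mm (140 mm clear between them), tops 125 mm up. Tail yoke at y = -293 to -321 mm, 140 mm high; the screw, wound back, ends at y = -230 mm, 85 mm up, radius 16. From the fixed head hang frame_b and plate_a (either first), plate_b, frame_c.
- fixed_face (a point): Middle of the fixed head's pressing face, at press y = +130 mm, 85 mm up. The fixed head is 190 mm wide and 156 mm high. A full closed pack alternates frame, plate, frame, plate, frame (124 mm in all) from this face to the moving head; frame_a is the missing one. Plates and frames slide along the bars with 1 to 2 N each.
- moving_head (a joint): Slide of the moving head along the press's +y (m). Its pressing face lies at press y = -0.072 + this value. Starts at 0 to 0.014; the full pack is closed flush at 0.078. A spring brake grips the bar until the release lever is down; freed, it slides with 1.5 N plus drag.
- pressure_plate: The moving head's painted plate: 132 mm wide (x), 22 mm thick, from 35 to 175 mm above the bench, with shoes on both bars. Origin at bench level below its pressing face, axes as the press. Its back, at y = -22 mm, is flat and free above 105 mm for 60 mm either side of the middle (a screw socket sticks out 10 mm at 85 mm height).
- push_point (a point): Point in the middle of the flat back of the moving head's plate, 150 mm above the bench; push here towards the press's +y. The hung frames' handles, just in front of the plate, reach 200 mm above the bench.
- release (a joint): Angle of the brake release lever (rad): about 0 with the brake on, grows as the pad is pressed down. Sprung: about 3 N on the pad starts it and 6 N takes it right down. Its detent, a bevelled spring bolt, snaps over the lever's pin at 0.33; the stop is at 0.40. Let go after that it comes back only to about 0.32 and stays; let go earlier it springs up again.
- lever_pad (a point): Middle of the top of the lever's steel thumb pad (30 mm across the press, 32 mm along it). At rest at press x = -76 mm, 167 mm to the -y side of the moving head's face, 180 mm up. Pressed to the stop it goes down 46 mm, turning about a pivot parallel to the press's x, 112 mm towards +y from it and 30 mm lower.
- rack: Grey drain rack, 210 x 130 x 16 mm tray with upright steel pins to 73 mm height; the washed frame stands upright between the pins, its origin about 21 mm to the -y side of the rack's middle, on a floor 10 mm up. Origin on the bench.
- frame_a: Washed frame to be fitted: white plastic square ring 132 mm wide (x), 120 high (z), 32 thick (y). Origin: centre of the underside. Lugs on both sides out to 87 mm from the middle, undersides 90 mm up. Bail handle on top: two legs, 46 mm over their outer sides (x), 14 thick (y), from 120 to 165 mm above the origin. 0.24 kg. Hung on the bars its origin is 35 mm above the bench; either way round.
- frame_b: A frame like frame_a, already hanging in the press. Same origin and axes, its y along the press's y.
- frame_c: A frame like frame_a, hanging in the press next to the moving head.
- plate_a: White ribbed solid plate, 132 mm wide (x), 120 high, only 14 thick (y), lugs like the frames', no handle. Hangs next to frame_b. Origin: centre of the underside. frame_a belongs on the side of plate_a where frame_b is not: that gap is 34 to 42 mm wide, every other gap is under 32 mm.
- plate_b: A plate like plate_a, hanging between frame_c and the pair frame_b, plate_a.
- beaker: Glass beaker, 80 mm across, 85 mm high, at the far side of the press. Leave it.
- flask: Glass conical flask, 76 mm across, 109 mm high, at the near side of the press. Leave it.
- amber: Amber reagent bottle, 72 mm across, 140 mm high. Leave it.
- wash_bottle: White wash bottle, 62 mm across, 150 mm high. Leave it.
- bulb: Red pipette bulb standing on its base, 52 mm across, 64 mm high. Leave it.
- scrub_brush: Brush lying on the bench. Leave it.
- jar: Glass jar with white cap, 60 mm across, 75 mm high. Leave it.
Mind the look-alikes: they are no part of the job. Leave any turquoise look-alike of the frame_a alone.

How it is judged (in metres and radians):
On the way, in this order (a step that is already met when the one before it is completed fails the run):
1. the release lever is down and held by its detent (value of joint release above 0.28 rad), for 0.3 s.
2. the washed frame hangs by its lugs on both bars in the wide gap, square, and let go of (((y of frame_a in the frame of plate_a between 0.018 and 0.07 m and y of frame_b in the frame of plate_a below -0.018 m and y of frame_b in the frame of plate_b above 0.018 m) or (y of frame_a in the frame of plate_a between -0.07 and -0.018 m and y of frame_a in the frame of plate_b above 0.018 m and y of frame_b in the frame of plate_a above 0.018 m)) and contact force between the fingers and frame_a below 0.2 N and z of frame_a in the frame of press between 0.032 and 0.039 m and x of frame_a in the frame of press between -0.008 and 0.008 m and angle between the y axis of frame_a and the y axis of press, either way round below 0.12 rad and value of joint release above 0.27 rad), for 0.2 s.
At the end, for the whole second after the job is handed in: Lever down in its detent (over 0.27 rad); frame, plate, frame, plate, frame hang square on the bars, each within 3.5 mm of its place in the closed pack; moving head shut at 0.078 m (0.0750 to 0.0805); the robot still pushes its plate with over 4 N (((y of frame_a in the frame of plate_a between 0.018 and 0.07 m and y of frame_b in the frame of plate_a below -0.018 m and y of frame_b in the frame of plate_b above 0.018 m) or (y of frame_a in the frame of plate_a between -0.07 and -0.018 m and y of frame_a in the frame of plate_b above 0.018 m and y of frame_b in the frame of plate_a above 0.018 m)) and contact force between any of the fingers, the arm and pressure_plate above 4 N and value of joint release above 0.27 rad and value of joint moving_head between 0.075 and 0.0805 m and z of frame_a in the frame of press between 0.032 and 0.039 m and x of frame_a in the frame of press between -0.008 and 0.008 m and angle between the y axis of each of frame_a, frame_b, frame_c, plate_a, plate_b and the y axis of press, either way round below 0.06 rad and z of frame_b in the frame of press between 0.032 and 0.039 m and x of frame_b in the frame of press between -0.008 and 0.008 m and z of frame_c in the frame of press between 0.032 and 0.039 m and x of frame_c in the frame of press between -0.008 and 0.008 m and z of plate_a in the frame of press between 0.032 and 0.039 m and x of plate_a in the frame of press between -0.008 and 0.008 m and z of plate_b in the frame of press between 0.032 and 0.039 m and x of plate_b in the frame of press between -0.008 and 0.008 m and y of plate_a in the frame of press between 0.0875 and 0.0945 m and y of plate_b in the frame of press between 0.0415 and 0.0485 m and y of frame_c in the frame of press between 0.0185 and 0.0255 m and linear speed of frame_a below 0.02 m/s); the arm keeps its last pose, push and grip.
It fails at once if a bystander is shoved more than 30 mm or knocked over (distance of any of beaker, flask, amber, wash_bottle, bulb, scrub_brush, jar from where it was at the start of the episode above 0.03 m or angle between any of beaker, flask, amber, wash_bottle, bulb, jar's own z axis and vertical above 0.6 rad).
It also fails if it takes over 70 s, if anything falls off the work surface, if the arm or the gripper's body presses on something with over 40 N, if the wrist force passes 120 N, or if a joint passes its speed limit or range.

## Working session

There is one attempt and no reset: what is moved stays moved. The work goes in short steps, Python scripts to look and compute and a shell command to move; the robot and the scene stay as the last step left them, time stands still between calls to the robot, and variables do not carry over. Pictures are saved under pics/ and viewed, and the job is handed in when it is done.

```bash
mkdir -p pics; cat > h.py <<'E'
import numpy as np, cv2
from rig import ctrl, optics
def snap(n,fn=None):
    p=optics.camera(n)
    if fn: cv2.imwrite('pics/'+fn+'.png',p['pixels'])
    return p
def proj(p,X):
    c=np.array(p['R'])@np.array(X,float)+np.array(p['t']).ravel()
    s=c[:2]/c[2]; r2=s@s; s=s*(1+p['k1']*r2)
    return s[0]*p['fx']+p['cx'], s[1]*p['fy']+p['cy']
def ray(p,u,v):
    d=np.array([(u-p['cx'])/p['fx'],(v-p['cy'])/p['fy']]); s=d.copy()
    for _ in range(30): s=d/(1+p['k1']*(s@s))
    R=np.array(p['R']); t=np.array(p['t']).ravel()
    return -R.T@t, R.T@np.array([s[0],s[1],1.])
def onz(p,u,v,z):
    o,d=ray(p,u,v); return o+d*(z-o[2])/d[2]
def tri(obs):
    A=np.zeros((3,3));b=np.zeros(3)
    for p,u,v in obs:
        o,d=ray(p,u,v); d/=np.linalg.norm(d); M=np.eye(3)-np.outer(d,d); A+=M;b+=M@o
    return np.linalg.solve(A,b)
def Rq(q):
    from scipy.spatial.transform import Rotation as R
    return R.from_quat([q[1],q[2],q[3],q[0]]).as_matrix()
E
python3 - <<'E'
from h import *
np.set_printoptions(precision=1,suppress=True)
P={n:snap(n,n+'0') for n in('side','top','wrist')}
o=ctrl.get_obs();print(o['time_s'],o['ee_pos'],o['orientation'],o['force'],o['width'])
print(Rq(o['orientation']))
for n in('side','top'):
    p=P[n]; print(n,p['fx'],p['cx'],p['cy'],p['k1'],-np.array(p['R']).T@np.array(p['t']).ravel())
    for q in('press','fixed_face','push_point','lever_pad','pressure_plate','rack','frame_a','plate_a','beaker','flask','amber','wash_bottle','bulb','scrub_brush','jar'):
        print(q,[(np.round([r['position'][1]*640,r['position'][0]*400],1),round(r['score'],2)) for r in optics.pinpoint(p,q)[:5]])
E
```

```text
0.15 [ 260.7 -595.   244.4] [-0.   1.   0.2 -0. ] [-0.5  0.3 -0.5] 85.15621427665933
[[ 0.9  0.4 -0. ]
 [ 0.4 -0.9  0. ]
 [ 0.  -0.  -1. ]]
side 494.0287838258 322.76456843641625 202.8776041440234 -0.1046045322627951 [ 788.4 -710.  1160.2]
press [(array([332.4, 291.9]), 0.92)]
fixed_face [(array([348. , 233.7]), 0.81), (array([257.8, 271.5]), 0.46)]
push_point [(array([321.7, 290.7]), 0.7)]
lever_pad [(array([269.8, 329.7]), 0.84), (array([326.7, 310.8]), 0.33)]
pressure_plate [(array([324.8, 315.5]), 0.74)]
rack []
frame_a [(array([255.1, 168.4]), 0.9), (array([337.7, 166. ]), 0.89), (array([350.4, 234.8]), 0.62)]
plate_a [(array([340.2, 261.3]), 0.76), (array([333.1, 292.2]), 0.35)]
beaker [(array([409.2, 285.6]), 0.8)]
flask [(array([278.6, 253.2]), 0.98), (array([257.1, 269.9]), 0.74)]
amber [(array([405.1, 182.8]), 0.91)]
wash_bottle [(array([390.6, 212.1]), 0.69)]
bulb [(array([242.3, 320.9]), 0.88)]
scrub_brush [(array([256.8, 270.1]), 0.94), (array([332.3, 292.3]), 0.67)]
jar [(array([400.6, 151.3]), 0.68)]
top 497.41346589093774 313.22124339120484 203.31170323214243 0.017142
[... 249 characters left out ...]
), (array([330. , 175.4]), 0.31), (array([338.8, 230.3]), 0.17)]
lever_pad [(array([437.4, 179.2]), 0.61)]
pressure_plate [(array([373. , 176.1]), 0.83)]
rack [(array([222.1, 224.8]), 0.59)]
frame_a [(array([227.1, 228.6]), 0.93), (array([258.9, 297.1]), 0.92), (array([364.2, 178. ]), 0.85), (array([341.1, 177.2]), 0.75)]
plate_a [(array([329.6, 178.4]), 0.86), (array([356.3, 176.6]), 0.66)]
beaker [(array([325.9, 127.7]), 0.95)]
flask [(array([340.2, 234.1]), 0.75), (array([326.5, 177.5]), 0.33)]
amber [(array([226.7, 223.7]), 0.43)]
wash_bottle [(array([260.6, 162.9]), 0.55)]
bulb [(array([407.6, 231.5]), 0.61)]
scrub_brush [(array([435. , 180.4]), 0.43)]
jar [(array([182.1, 179.3]), 0.8)]
```

View pics/side0.png

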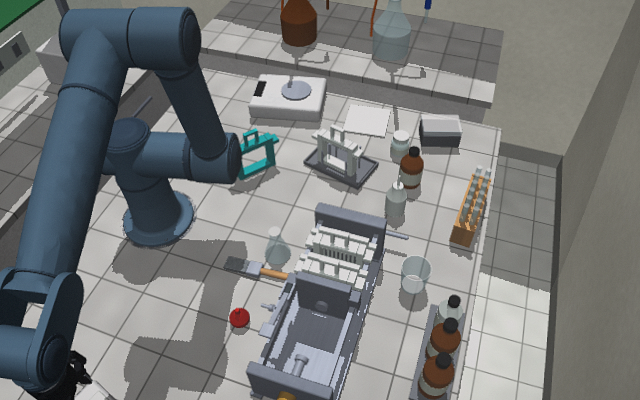

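View pics/top0.png

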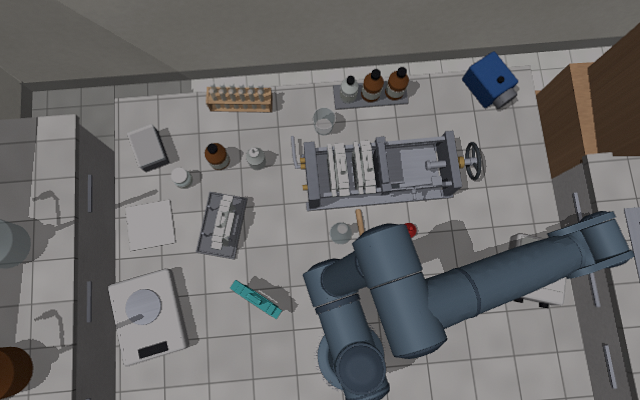

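```bash
python3 -c "
import cv2
a=cv2.imread('pics/side0.png')[130:360,215:455];cv2.imwrite('pics/side0c.png',cv2.resize(a,None,fx=2.5,fy=2.5,interpolation=2))
b=cv2.imread('pics/top0.png')[110:320,160:480];cv2.imwrite('pics/top0c.png',cv2.resize(b,None,fx=2.5,fy=2.5,interpolation=2))"
```

```text
(no output)
```

View pics/side0c.png

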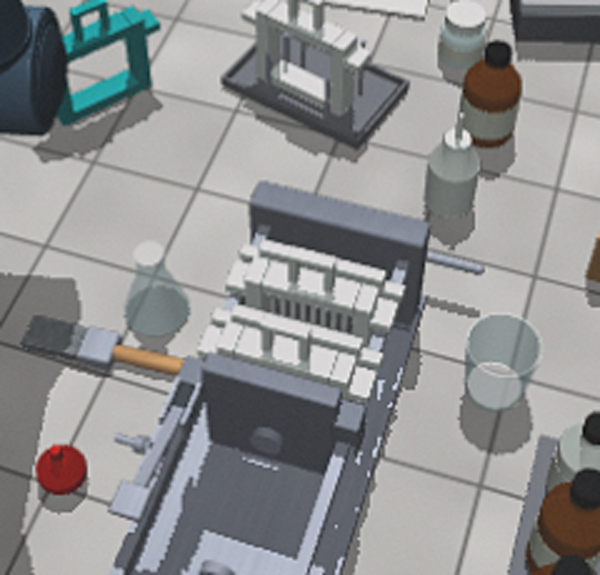

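View pics/top0c.png

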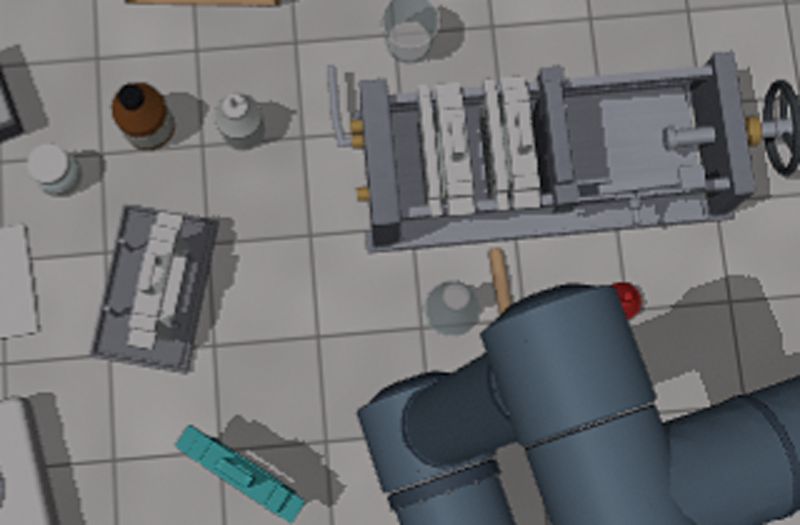

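The side view shows the press in the middle (fixed head near pixel (348,215), tail near (290,380)). The white frame stands in the rack at (338,155) and its turquoise look-alike is at (257,152). The top view shows the same things: the white frame at (224,222), which fits because it is white and stands on the grey rack, and the turquoise look-alike at (257,298), which I leave alone. The order from the fixed head is wide gap, plate_a, frame_b, plate_b, frame_c, moving head. Next I'll fit the poses.

```bash
python3 - <<'E'
from h import *
np.set_printoptions(precision=1,suppress=True)
S=snap('side');T=snap('top')
print('base px',proj(T,[0,0,0]),proj(T,[200,0,0]),proj(T,[0,200,0]))
def best(p,q):
    r=optics.pinpoint(p,q); return [(x['position'][1]*640,x['position'][0]*400,x['score']) for x in r]
for q in('press','fixed_face','push_point','lever_pad','pressure_plate','frame_a','frame_b','plate_a','plate_b'):
    for a in best(S,q)[:4]:
        for b in best(T,q)[:4]:
            X=tri([(S,a[0],a[1]),(T,b[0],b[1])]); 
            e=np.hypot(*(np.array(proj(S,X))-a[:2]))+np.hypot(*(np.array(proj(T,X))-b[:2]))
            if e<4: print(q,X,'err',round(e,1),np.round(a,1),np.round(b,1))
for q,z in(('beaker',0),('flask',0),('amber',0),('wash_bottle',0),('bulb',0),('jar',0)):
    print(q,[onz(S,a[0],a[1],z)[:2] for a in best(S,q)[:2]],[onz(T,a[0],a[1],z)[:2] for a in best(T,q)[:2]])
E
```

```text
base px (np.float64(350.1410746954409), np.float64(355.4538098903969)) (np.float64(343.92430566770975), np.float64(292.28404170740106)) (np.float64(287.9584364578498), np.float64(361.12866475934464))
press [582.5 -74.7   9.4] err 3.5 [330.8 292.2   0.8] [353.7 176.4   0.9]
fixed_face [584.3  59.3  91.1] err 0.8 [348.6 235.2   0.7] [315.8 173.8   0.8]
push_point [ 581.9 -164.   163.8] err 1.0 [321.1 289.5   0.7] [387.5 163.2   0.8]
lever_pad [ 509.2 -307.   194. ] err 3.9 [268.2 327.6   0.9] [439.2 180.2   0.5]
pressure_plate [ 581.5 -136.5    7.1] err 2.5 [326.3 311.3   0.6] [373.2 177.4   0.6]
frame_a [458.3 368.5  12.8] err 4.0 [337.2 167.6   0.9] [226.2 222.4   0.7]
frame_a [205.  284.7   8.8] err 1.9 [256.5 168.2   0.6] [256.6 297.6   0.8]
frame_b [458.3 368.5  12.8] err 4.0 [337.2 167.6   0.9] [226.2 222.4   0.7]
frame_b [205.  284.7   8.8] err 1.9 [256.5 168.2   0.6] [256.6 297.6   0.8]
plate_a [581.1  17.3  17.6] err 1.2 [342.1 262.5   0.8] [327.8 179.2   0.7]
plate_b [581.1  17.3  17.6] err 1.2 [342.1 262.5   0.8] [327.8 179.2   0.7]
beaker [array([779.5,  17.2]), array([ 459.6, -225.5])] [array([791.3,  16.7])]
flask [array([391.1,   9. ])] [array([394.5,  -4.5])]
amber [array([688.9, 379.8]), array([561.6, 131.3])] [array([696.6, 397. ]), array([666.5, 248.8])]
wash_bottle [array([673.3, 245.7]), array([458.5, 379.1])] [array([666.5, 249.2])]
bulb [array([ 389.7, -230. ]), array([553.2, -85.4])] [array([675.1, 244.2]), array([ 389.1, -222.8])]
jar [array([627.8, 510.3]), array([669.7, 258.1])] [array([639.9, 512.2])]
```

```bash
cat > ov.py <<'E'
from h import *
import sys
def box(x0,x1,y0,y1,z0,z1): 
    return [(x,y,z) for x in(x0,x1) for y in(y0,y1) for z in(z0,z1)]
E_=[(a,b) for a in range(8) for b in range(a+1,8) if bin(a^b).count('1')==1]
def W(pose,pts):
    x,y,t=pose; c,s=np.cos(t),np.sin(t)
    return [(x+c*p[0]-s*p[1],y+s*p[0]+c*p[1],p[2]) for p in pts]
def draw(p,items,crop,k,fn):
    x0,y0,x1,y1=crop
    im=cv2.resize(p['pixels'][y0:y1,x0:x1],None,fx=k,fy=k,interpolation=cv2.INTER_CUBIC)
    for pose,b,col in items:
        P=[proj(p,X) for X in W(pose,box(*b))]
        P=[(int((u-x0+.5)*k*8),int((v-y0+.5)*k*8)) for u,v in P]
        for a,c in E_: cv2.line(im,P[a],P[c],col,1,cv2.LINE_AA,3)
    cv2.imwrite('pics/'+fn+'.png',im)
E
python3 - <<'E'
from ov import *
pr=(582,-72,-0.01); q=.004*1000
fa=(458.3,368.5,-0.2)
it=[(pr,(-95,95,130,150,0,156),(0,255,0)),(pr,(-66,66,-94+q,-72+q,35,175),(0,0,255)),(pr,(-95,95,-321,-293,0,140),(0,255,0)),(pr,(-82,-70,-293,130,125,125),(255,0,0)),(pr,(70,82,-293,130,125,125),(255,0,0)),(pr,(-91,-61,-255+q,-223+q,180,180),(255,0,255)),
(fa,(-66,66,-16,16,10,130),(0,0,255)),(fa,(-23,23,-7,7,130,175),(0,0,255))]
S=snap('side');T=snap('top')
draw(T,it,(290,110,490,220),4,'t1');draw(S,it,(240,190,400,400),2.8,'s1')
draw(T,it,(190,180,250,265),7,'t1f');draw(S,it,(295,110,385,195),7,'s1f')
E
```

```text
(no output)
```

View pics/t1.png

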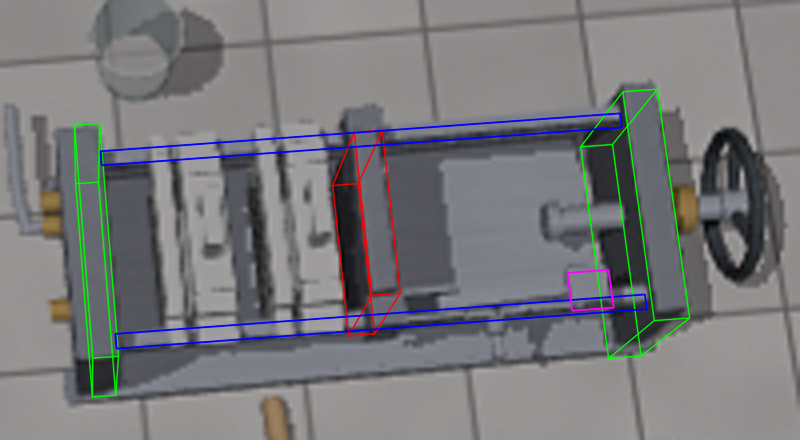

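View pics/s1.png

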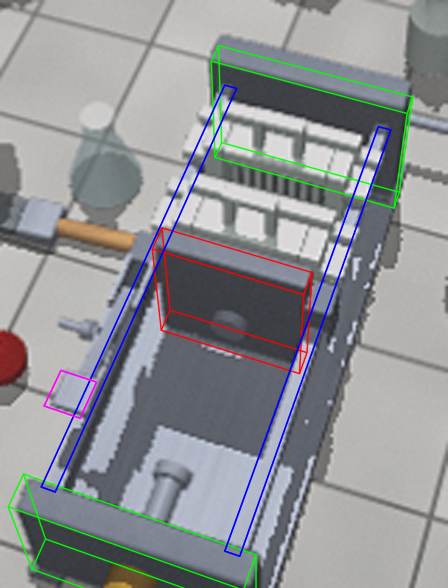

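View pics/t1f.png

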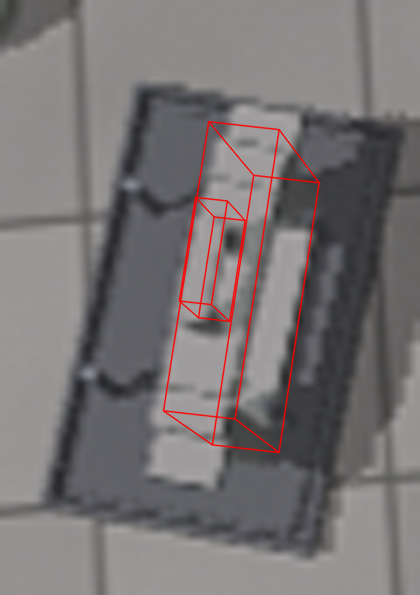

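View pics/s1f.png

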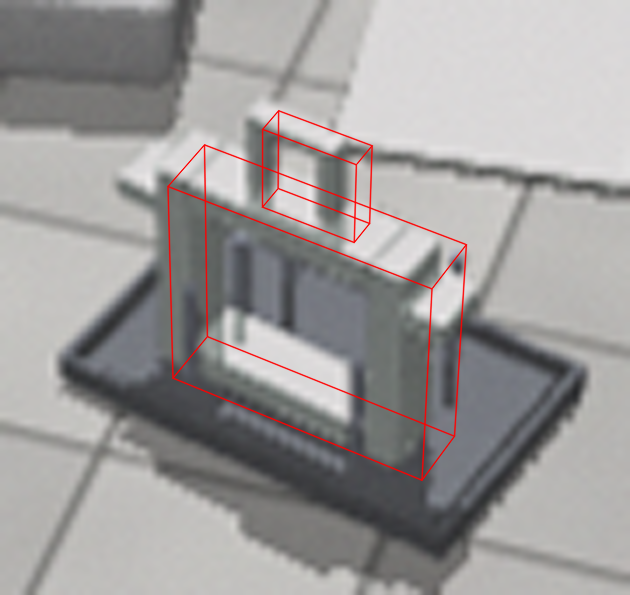

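```bash
python3 - <<'E'
from ov import *
pr=(582,-72,-0.01); q=.004*1000
it=[(pr,(-95,95,130,130,0,156),(0,255,0)),(pr,(-66,66,-94+q,-72+q,35,175),(0,0,255)),(pr,(-91,-61,-255+q,-223+q,180,180),(255,0,255))]
S=snap('side');T=snap('top')
draw(S,it,(300,195,400,295),6,'s2a');draw(S,it,(240,250,360,350),6,'s2b')
draw(S,[],(240,250,360,350),6,'s2c')
E
```

```text
(no output)
```

View pics/s2a.png

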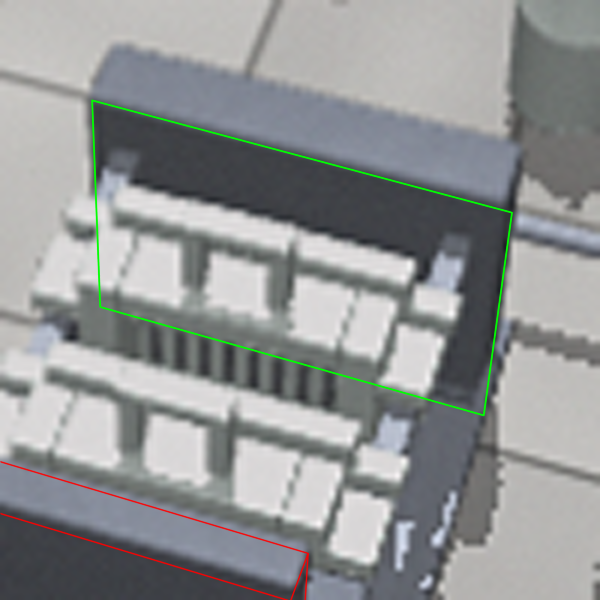

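View pics/s2b.png

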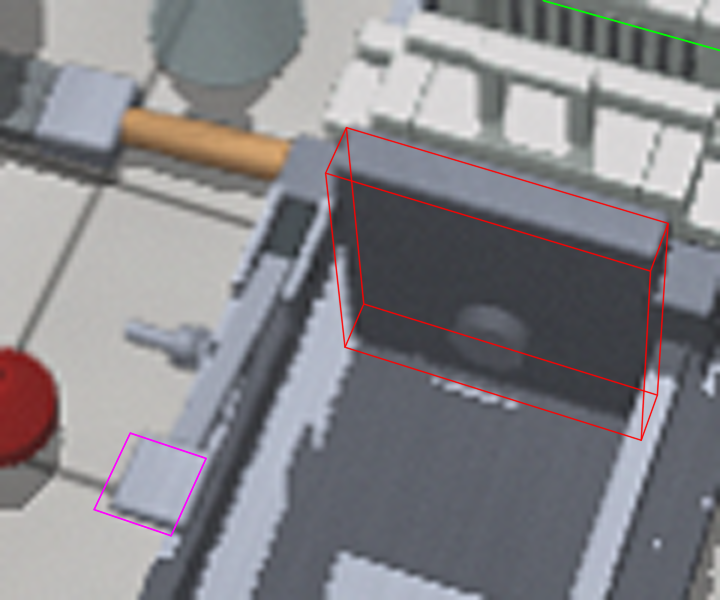

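```bash
python3 - <<'E'
from ov import *
T=snap('top')
draw(T,[],(300,120,400,205),8,'t2');draw(T,[],(400,120,480,205),8,'t2b')
E
```

```text
(no output)
```

View pics/t2.png

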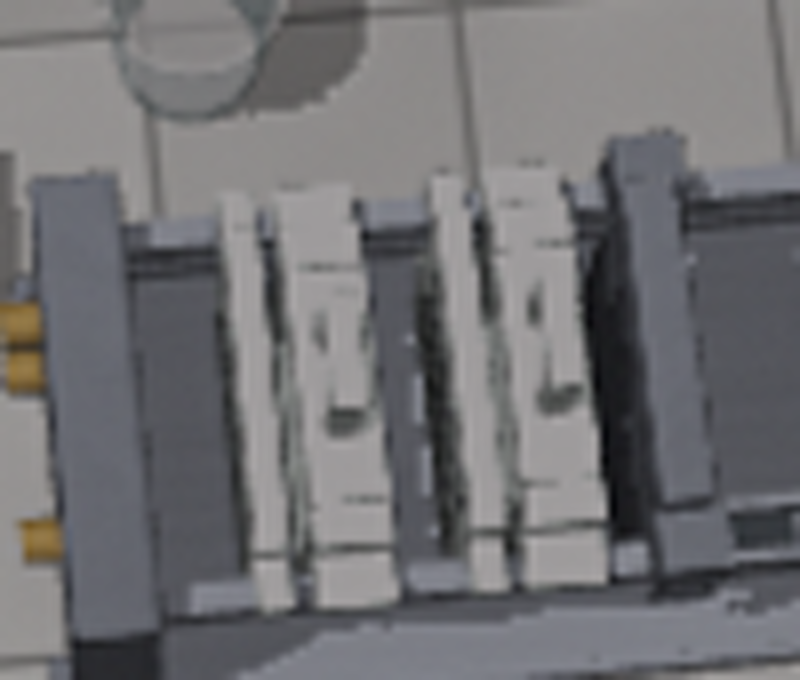

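View pics/t2b.png

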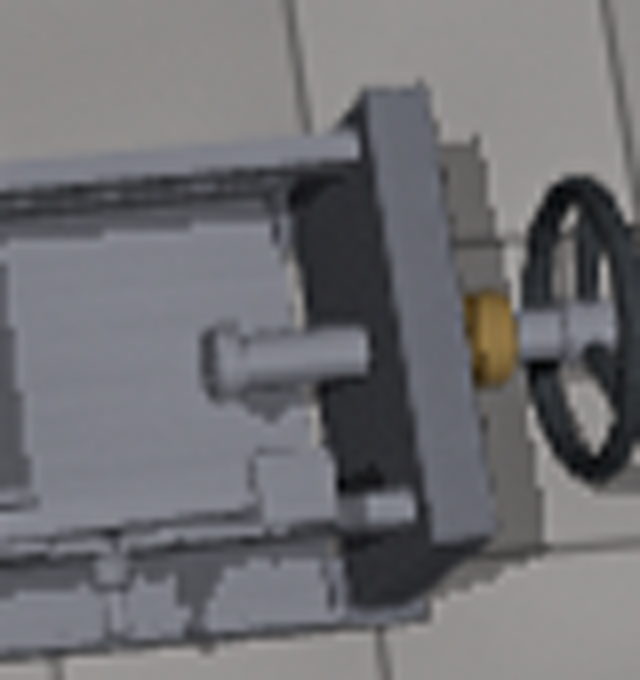

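```bash
cat > fit1.py <<'E'
from ov import *
from scipy.optimize import least_squares
np.set_printoptions(precision=2,suppress=True)
S=snap('side');T=snap('top')
def px(x0,y0,k,pts): return [(x0+a/k-.5,y0+b/k-.5) for a,b in pts]
obs=[]
def add(p,pix,pts,kind):
    for a,b in zip(pix,pts): obs.append((p,a,b,kind))
add(T,px(300,120,8,[(119,180),(160,632)]),[(95,130,156),(-95,130,156)],0)
add(S,px(300,195,6,[(92,98),(512,205)]),[(-95,130,156),(95,130,156)],0)
add(T,px(400,120,8,[(372,90),(428,85),(437,542),(493,535)]),[(95,-293,140),(95,-321,140),(-95,-293,140),(-95,-321,140)],0)
add(T,px(300,120,8,[(658,512),(712,500)]),[(-66,-72,175),(-66,-94,175)],1)
add(S,px(240,250,6,[(331,176),(648,265),(345,128),(668,228)]),[(-66,-94,175),(66,-94,175),(-66,-72,175),(66,-72,175)],1)
add(T,px(400,120,8,[(258,452),(330,448),(338,515),(268,525)]),[(-61,-223,180),(-61,-255,180),(-91,-255,180),(-91,-223,180)],1)
add(S,px(240,250,6,[(137,440),(203,460),(178,520),(115,502)]),[(-91,-223,180),(-61,-223,180),(-61,-255,180),(-91,-255,180)],1)
def res(v,full=False):
    r=[]
    for p,a,b,k in obs:
        P=(b[0],b[1]+(v[3] if k else 0),b[2])
        u=proj(p,np.array(W(v[:3],[P])[0])+(np.array([v[4],v[5],0]) if p is S else 0)); r+=[u[0]-a[0],u[1]-a[1]]
    r+=[v[4]*.3,v[5]*.3]
    return np.array(r)
s=least_squares(res,[582,-72,-.01,4,0,0],loss='soft_l1')
print(s.x); print(res(s.x)[:-2].reshape(-1,2))
E
python3 fit1.py
```

```text
[583.51 -72.12   0.     5.13  -1.78   0.5 ]
[[-0.45 -1.67]
 [-0.04 -0.02]
 [-0.89  0.38]
 [-0.67  0.5 ]
 [-1.48  0.02]
 [ 0.14 -0.1 ]
 [-0.97  0.59]
 [ 0.86  0.69]
 [ 0.49 -1.05]
 [ 0.82 -0.17]
 [-0.5  -0.65]
 [ 1.05  0.19]
 [ 0.5  -0.26]
 [ 0.51 -1.62]
 [-0.78  0.23]
 [ 0.53 -0.17]
 [ 0.92  0.88]
 [-0.68  0.53]
 [-0.02 -0.96]
 [ 1.71 -0.25]
 [ 0.23  2.72]
 [-2.18  1.52]]
```

The fit puts the press at about (583, -72), yaw about 0, with the moving head at about 5 mm. I'll rotate the tool so that tool x points along +y and the jaws along x, and shut the fingers.

```bash
python3 -m creep '[[0,0,-0.1,0,0,-0.0477,-1],[0,0,-0.1,0,0,-0.0477,-1],[0,0,0,0,0,-0.0477,-1],[0,0,0,0,0,-0.0477,-1],[0,0,0,0,0,-0.0477,-1],[0,0,0,0,0,-0.0477,-1],[0,0,0,0,0,-0.0477,-1],[0,0,0,0,0,-0.0477,-1]]' 40
python3 - <<'E'
from h import *
np.set_printoptions(precision=3,suppress=True)
o=ctrl.get_obs();print(Rq(o['orientation']),o['ee_pos'],o['qpos'],o['width'])
R=Rq(o['orientation']);print('to lever above',R.T@(np.array([507.5,-307,245])-o['ee_pos'])/150)
E
```

```text
time_s: 4.85
ee_pos: [260.8, -595.4, 275.3]
orientation: [-0.0, 0.69, 0.724, -0.0]
force: [-0.2, -0.2, -0.1]
width: 0.3
[[-0.047  0.999 -0.   ]
 [ 0.999  0.047 -0.   ]
 [-0.    -0.    -1.   ]] [ 260.767 -595.403  275.308] [-1.332  0.222  1.529 -0.     1.39  -1.379] 0.25520616373804944
to lever above [1.843 1.734 0.202]
```

```bash
python3 -m creep '[[0,0,0,0,0,0.015,-1],[0.24,0.205,0.025,0,0,0,-1],[0.24,0.205,0.025,0,0,0,-1],[0.24,0.205,0.025,0,0,0,-1],[0.24,0.205,0.025,0,0,0,-1],[0.24,0.205,0.025,0,0,0,-1],[0.24,0.205,0.025,0,0,0,-1],[0.24,0.205,0.025,0,0,0,-1],[0.24,0.205,0.025,0,0,0,-1]]'
python3 - <<'E'
from h import *
np.set_printoptions(precision=3,suppress=True)
p=snap('wrist','w1'); T=snap('top','t3')
o=ctrl.get_obs();print(Rq(o['orientation']),o['ee_pos'])
print(-np.array(p['R']).T@np.array(p['t']).ravel(),p['fx'],p['k1']); print(np.array(p['R']))
print('pad',proj(p,[507.5,-306,180]),'pt',proj(p,[507.5,-306,0]))
print(optics.pinpoint(p,'lever_pad'))
E
```

```text
time_s: 5.75
ee_pos: [509.6, -307.4, 245.4]
orientation: [0.0, 0.709, 0.705, 0.0]
force: [0.5, -0.8, -0.3]
width: 0.3
[[-0.     1.     0.   ]
 [ 1.     0.     0.002]
 [ 0.002  0.    -1.   ]] [ 511.055 -304.552  244.713]
[ 509.093 -242.072  374.064] 293.4286084358901 -0.05614747307113008
[[ 1.    -0.007  0.001]
 [-0.007 -0.966  0.259]
 [-0.001 -0.259 -0.966]]
pad (np.float64(318.08076569752706), np.float64(218.55403227037183)) pt (np.float64(318.83583647762424), np.float64(174.7601701383896))
[{'position': [0.5433, 0.5], 'score': 0.62}]
```

View pics/w1.png

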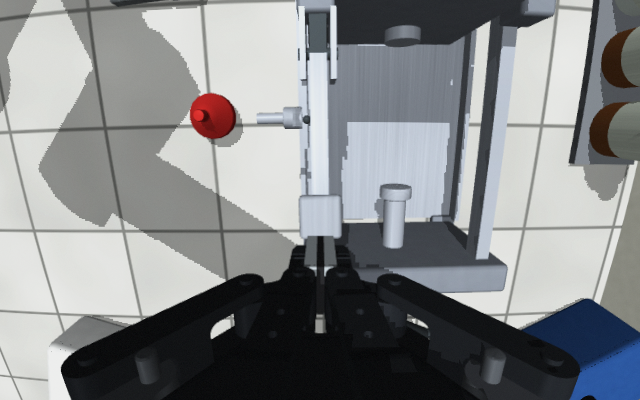

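The wrist view shows the steel pad at about (320,217), against a prediction of (318,218). I'll press down.

```bash
python3 -m creep '[[-0.02,-0.02,0.1,0,0,0,-1],[0,0,0.1,0,0,0,-1],[0,0,0.1,0,0,0,-1],[0,0,0.1,0,0,0,-1],[0,0,0.1,0,0,0,-1],[0,0,0.06,0,0,0,-1],[0,0,0.03,0,0,0,-1]]'; python3 -m creep '[[0,0,0.02,0,0,0,-1]]';python3 -m creep '[[0,0,0.02,0,0,0,-1]]'
```

```text
time_s: 6.6
ee_pos: [506.8, -313.9, 158.1]
orientation: [0.003, 0.71, 0.704, 0.0]
force: [3.4, -0.9, 3.6]
width: -0.2
time_s: 6.7
ee_pos: [506.2, -312.9, 153.9]
orientation: [0.001, 0.71, 0.704, 0.0]
force: [3.7, -0.9, 3.5]
width: 0.0
time_s: 6.8
ee_pos: [506.0, -312.5, 150.7]
orientation: [0.001, 0.71, 0.705, 0.0]
force: [3.3, -1.4, 3.8]
width: 0.0
```

```bash
python3 -m creep '[[0,0,0.02,0,0,0,-1],[0,0,0.013,0,0,0,-1]]'; python3 -m creep '[[0,0,0.013,0,0,0,-1],[0,0,0,0,0,0,-1]]'
python3 - <<'E'
from h import *
snap('wrist','w2');S=snap('side')
cv2.imwrite('pics/s3.png',cv2.resize(S['pixels'][250:400,220:360],None,fx=4,fy=4))
o=ctrl.get_obs();print(o['force'],o['ee_pos'])
E
```

```text
time_s: 7.0
ee_pos: [506.2, -312.3, 147.2]
orientation: [0.001, 0.709, 0.705, 0.0]
force: [-0.5, 1.3, 16.3]
width: -0.5
time_s: 7.2
ee_pos: [506.4, -313.0, 147.1]
orientation: [0.001, 0.709, 0.705, -0.0]
force: [-2.4, 1.8, 17.7]
width: -0.1
[-2.41921921  1.51903272 18.34816025] [ 506.33977975 -313.02890671  147.07586995]
```

View pics/s3.png

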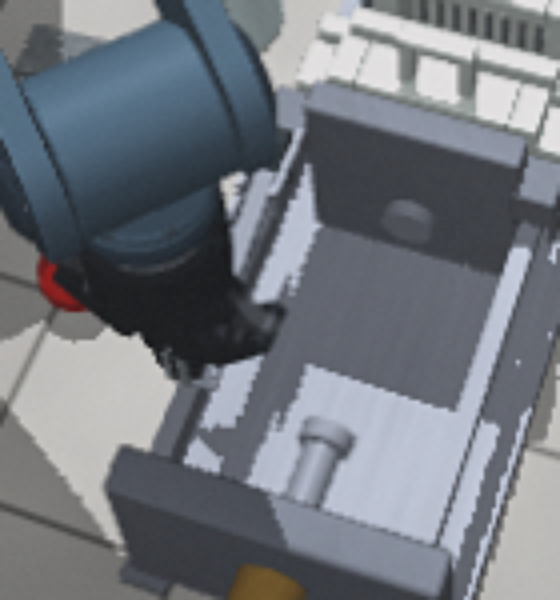

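View pics/w2.png

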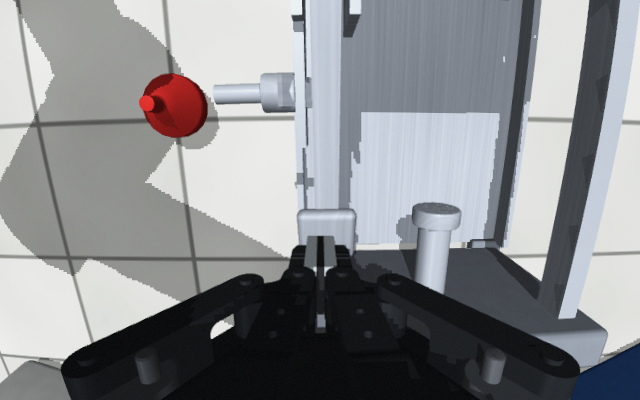

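The stop is reached: 18 N, with the tip at 133 mm against an expected 134. I'll raise the arm and check that the lever stays down.

```bash
python3 -m creep '[[0,0,-0.1,0,0,0,-1],[0,0,-0.2,0,0,0,-1],[0,0,-0.3,0,0,0,-1],[0,0,-0.2,0,0,0,0]]'
python3 - <<'E'
from h import *
p=snap('wrist','w3')
o=ctrl.get_obs();print(o['time_s'],o['force'],o['ee_pos'],o['qpos'])
for z in (180,143): print(z,proj(p,[507.5,-308,z]))
print(optics.pinpoint(p,'lever_pad'))
E
```

```text
time_s: 7.7
ee_pos: [504.8, -311.4, 264.9]
orientation: [-0.001, 0.709, 0.705, -0.0]
force: [0.5, -0.4, 0.6]
width: 13.4
7.75 [ 2.29486169 -0.57753482  4.36478946] [ 506.59632508 -312.96914907  270.52806033] [-7.43404952e-01  9.49924263e-02  1.68095395e+00 -5.72214060e-04
  1.35918202e+00 -7.37318916e-01]
180 (np.float64(324.90420324270184), np.float64(208.04144534032233))
143 (np.float64(324.2972171361528), np.float64(196.37646930341648))
[{'position': [0.477, 0.5122], 'score': 0.83}]
```

View pics/w3.png

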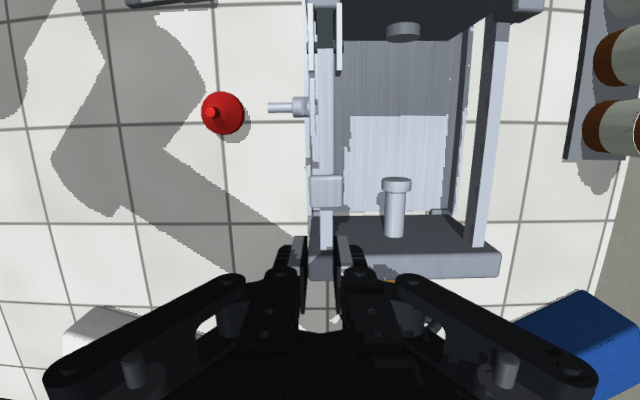

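The pad is at (326,191), which matches the lowered height (prediction for 143 mm: row 196; for 180 mm: row 208), so the detent holds. Now I'll go to the rack.

```bash
python3 -m creep '[[0.1,0,-0.06,0,0,0,1],[0.315,-0.026,-0.04,0,0,0,1],[0.315,-0.026,0,0,0,0,1],[0.315,-0.026,0,0,0,0,1],[0.315,-0.026,0,0,0,0,1],[0.315,-0.026,0,0,0,0,1],[0.315,-0.026,0,0,0,0,1],[0.315,-0.026,0,0,0,0,1],[0.315,-0.026,0,0,0,0,1],[0.315,-0.026,0,0,0,0,1]]'
python3 -m creep '[[0.315,-0.026,0,0,0,0,1],[0.315,-0.026,0,0,0,0,1],[0.315,-0.026,0,0,0,0,1],[0.15,-0.026,0,0,0,0,1]]'
python3 - <<'E'
from h import *
p=snap('wrist','w4')
o=ctrl.get_obs();print(o['time_s'],o['force'],o['ee_pos'],o['qpos'])
for q in('frame_a',):
  print([(r['position'][1]*640,r['position'][0]*400,r['score']) for r in optics.pinpoint(p,q)])
E
```

```text
time_s: 8.8
ee_pos: [470.5, 130.9, 276.5]
orientation: [-0.002, 0.709, 0.705, -0.002]
force: [0.9, -0.5, -0.2]
width: 85.8
time_s: 9.2
ee_pos: [455.5, 295.8, 276.2]
orientation: [-0.001, 0.708, 0.706, -0.003]
force: [0.3, -0.9, 0.7]
width: 85.4
9.25 [-2.06874793  0.61277903  0.5118652 ] [455.02670211 297.28081885 276.17864459] [ 0.36914418 -0.02771946  1.79646087  0.00200774  1.3786827   0.36992357]
[(319.872, 115.19999999999999, 0.62)]
```

View pics/w4.png

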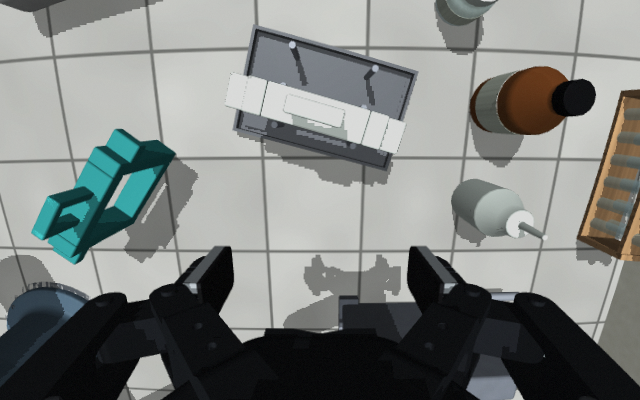

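This view shows the white frame in the grey rack at about (315,108) and the turquoise look-alike at (105,195). The white one on the rack fits the description. I'll enlarge it to confirm.

```bash
python3 - <<'E'
import cv2
a=cv2.imread('pics/w4.png')[20:180,215:425];cv2.imwrite('pics/w4c.png',cv2.resize(a,None,fx=3.7,fy=3.7,interpolation=2))
E
```

```text
(no output)
```

View pics/w4c.png

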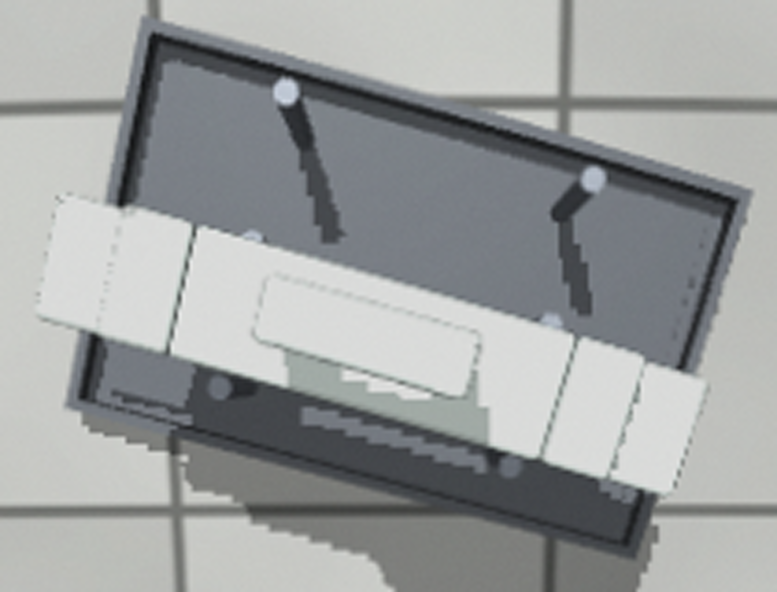

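```bash
cat > wr.py <<'E'
from ov import *
E
python3 - <<'E'
from h import *
p=snap('wrist')   # arm unchanged since w4
k=3.7; np.set_printoptions(precision=1,suppress=True)
def w(a,b,z): return onz(p,215+a/k-.5,20+b/k-.5,z)
H=[w(*a,175) for a in((267,275),(482,333),(467,397),(252,338))]
print(np.array(H)); c=np.mean(H,0); print('handle c',c)
B=[w(*a,130) for a in((195,225),(577,335),(543,458),(172,353))]
print(np.array(B)); cb=np.mean(B,0);print('body c',cb)
for Q in(H,B):
    d1=Q[1]-Q[0];d2=Q[2]-Q[3];print(np.linalg.norm(d1),np.linalg.norm(d2),np.arctan2(d1[1],d1[0]),np.arctan2(d2[1],d2[0]))
o=ctrl.get_obs();print(o['ee_pos'],Rq(o['orientation']))
E
```

```text
[[429.6 382.  175. ]
 [473.  370.7 175. ]
 [470.1 358.  175. ]
 [426.2 369.8 175. ]]
handle c [449.7 370.1 175. ]
[[407.6 397.8 130. ]
 [499.5 372.2 130. ]
 [492.2 342.6 130. ]
 [400.7 368.2 130. ]]
body c [450.  370.2 130. ]
44.849645370423275 45.47739317568299 -0.2563905505118153 -0.2634110331904427
95.39893383374688 94.92293638983017 -0.2713468444095028 -0.2727596488273802
[456.3 293.7 276.5] [[ 0.  1. -0.]
 [ 1. -0. -0.]
 [-0. -0. -1.]]
```

The crop confirms it: white ring, bail handle at crop (365,335), standing between the rack pins. The frame is at (450, 370) with yaw -0.267. I'll move above it, align and descend.

```bash
python3 -m creep '[[0.2545,-0.021,0,0,0,0,1],[0.2545,-0.021,0,0,0,0,1],[0,0,0.1,0,0,0.0425,1],[0,0,0.1,0,0,0.0425,1],[0,0,0.1,0,0,0,1],[0,0,0,0,0,0,1]]'
python3 - <<'E'
from h import *
np.set_printoptions(precision=3,suppress=True)
p=snap('wrist','w5')
o=ctrl.get_obs();print(o['time_s'],o['ee_pos']);R=Rq(o['orientation']);print(R)
print(R.T@(np.array([450,370,152])-o['ee_pos'])/150)
E
```

```text
time_s: 9.95
ee_pos: [451.3, 367.4, 230.2]
orientation: [-0.0, 0.796, 0.605, -0.003]
force: [-0.6, 0.2, 0.2]
width: 85.3
10.0 [452.045 367.906 231.983]
[[ 0.269  0.963 -0.004]
 [ 0.963 -0.269 -0.002]
 [-0.003 -0.003 -1.   ]]
[ 0.011 -0.015  0.533]
```

View pics/w5.png

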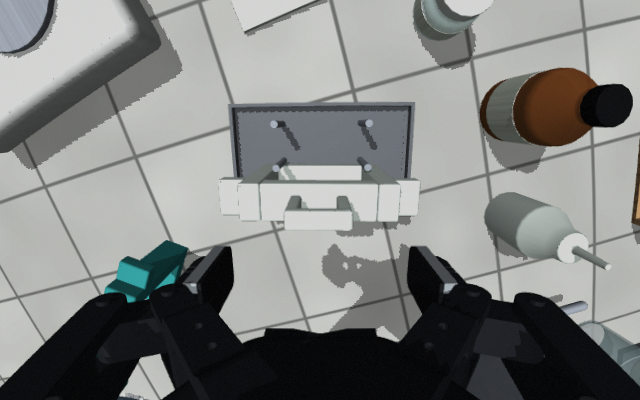

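```bash
python3 - <<'E'
from h import *
np.set_printoptions(precision=2,suppress=True)
p=snap('wrist')
a=p['pixels'][150:250,200:440];cv2.imwrite('pics/w5c.png',cv2.resize(a,None,fx=3.3,fy=3.3,interpolation=2))
o=ctrl.get_obs();R=Rq(o['orientation']);print(o['ee_pos'])
for u,v,z in((318,219.5,175),(450,0,0)):
    print(onz(p,u,v,z))
print(proj(p,[450,370,175]),proj(p,[450,370,130]))
E
```

```text
[452.74 368.41 233.38]
[450.73 371.51 175.  ]
[643.52 522.15   0.  ]
(np.float64(317.56303923223317), np.float64(221.84023728639735)) (np.float64(318.1534422303725), np.float64(203.8169811739324))
```

View pics/w5c.png

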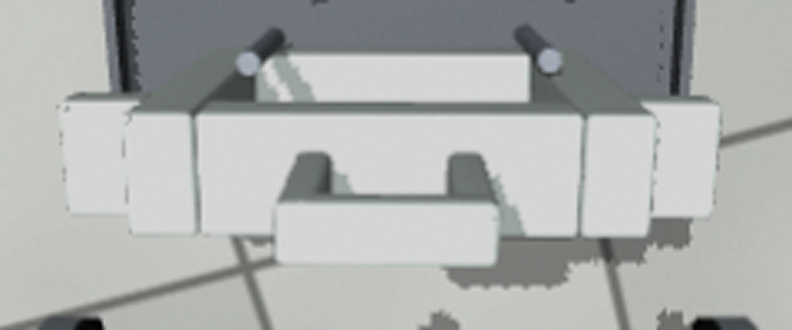

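```bash
python3 -m creep '[[0.014,-0.01,0.2,0,0,0,1],[0,0,0.2,0,0,0,1],[0,0,0.13,0,0,0,1],[0,0,0,0,0,0,-1],[0,0,0,0,0,0,-1],[0,0,0,0,0,0,-1],[0,0,0,0,0,0,-1],[0,0,0,0,0,0,-1]]' 40
python3 - <<'E'
from h import *
p=snap('wrist','w6'); o=ctrl.get_obs();print(o['time_s'],o['ee_pos'],o['width'],o['force'])
E
```

```text
time_s: 10.85
ee_pos: [452.9, 372.4, 156.6]
orientation: [0.0, 0.797, 0.604, 0.002]
force: [-2.6, 0.8, 6.6]
width: 45.5
10.9 [452.86490059 372.41194517 156.61028972] 45.6465121161296 [-2.69607287  0.06713781  6.55930215]
```

View pics/w6.png

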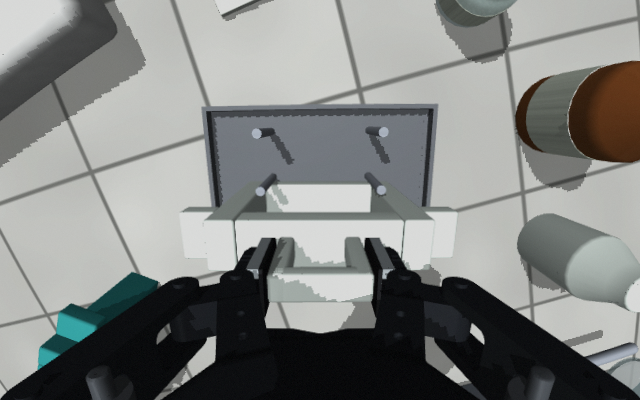

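The grip is good: width 45.6 on the handle legs at (325,280). I'll lift, square up to the press and carry it.

```bash
python3 -m creep '[[0,0,-0.1,0,0,0,-1],[0,0,-0.25,0,0,0,-1],[0,0,-0.25,0,0,0,-1],[0,0,-0.25,0,0,-0.0425,-1],[0,0,-0.25,0,0,-0.0425,-1],[0,0,-0.07,0,0,0,-1],[0,0,0,0,0,0,-1]]'
python3 - <<'E'
from h import *
np.set_printoptions(precision=3,suppress=True)
p=snap('wrist','w7'); o=ctrl.get_obs();print(o['time_s'],o['ee_pos'],o['width'],o['force']);R=Rq(o['orientation']);print(R)
E
```

```text
time_s: 11.6
ee_pos: [452.5, 371.9, 331.9]
orientation: [0.001, 0.71, 0.704, 0.002]
force: [0.6, 0.1, -4.1]
width: 45.4
11.65 [451.743 371.459 329.192] 45.29173591768064 [-0.142  0.012 -3.054]
[[ 0.009  1.    -0.   ]
 [ 1.    -0.009 -0.   ]
 [-0.    -0.    -1.   ]]
```

View pics/w7.png

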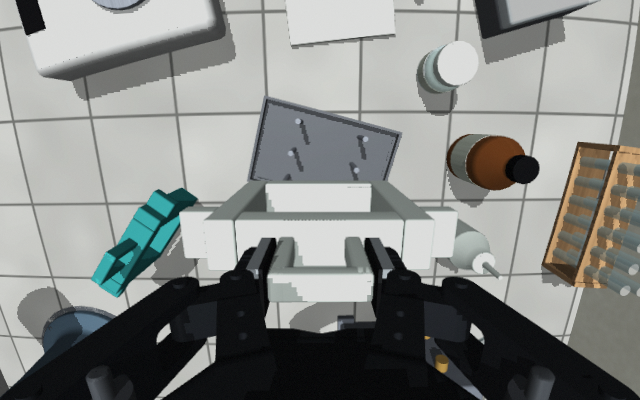

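```bash
python3 -m creep '[[-0.15,0.08,0,0,0,-0.003,-1],[-0.27,0.146,0,0,0,0,-1],[-0.27,0.146,0,0,0,0,-1],[-0.27,0.146,0,0,0,0,-1],[-0.27,0.146,0,0,0,0,-1],[-0.27,0.146,0,0,0,0,-1],[-0.27,0.07,0,0,0,0,-1],[-0.2,0,0,0,0,0,-1],[0,0,0,0,0,0,-1]]'
python3 - <<'E'
from h import *
np.set_printoptions(precision=3,suppress=True)
p=snap('wrist','w8'); o=ctrl.get_obs();print(o['time_s'],o['ee_pos'],o['width'],o['force']);R=Rq(o['orientation']);print(R)
E
```

```text
time_s: 12.55
ee_pos: [583.8, 73.0, 325.9]
orientation: [-0.002, 0.708, 0.706, -0.003]
force: [0.7, 1.1, -2.4]
width: 45.5
12.6 [583.701  74.873 326.238] 45.24823574457389 [ 0.83   0.473 -1.828]
[[ 0.002  1.    -0.006]
 [ 1.    -0.002  0.001]
 [ 0.001 -0.006 -1.   ]]
```

View pics/w8.png

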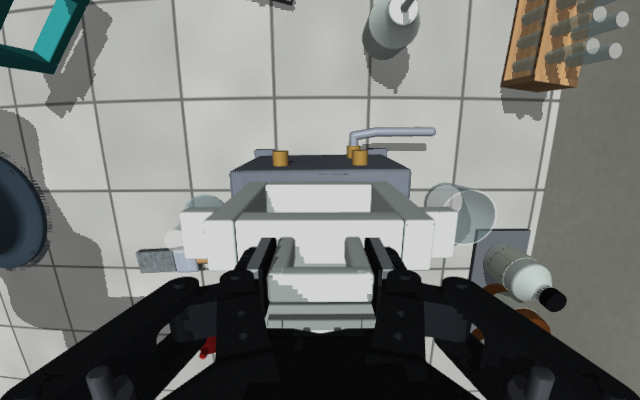

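```bash
python3 -m creep '[[-0.12,0,0,0,0,0,-1],[-0.1,0,0,0,0,0,-1],[0,0,0,0,0,0,-1],[0,0,0,0,0,0,-1]]'
cat > hov.py <<'E'
from ov import *
import sys
np.set_printoptions(precision=3,suppress=True)
tag=sys.argv[1]
p=snap('wrist'); o=ctrl.get_obs();print(o['time_s'],o['ee_pos'],o['force']);R=Rq(o['orientation']);print(R[:2,:2])
pr=(583.5,-72.1,0); e=o['ee_pos']
f=(e[0],e[1],np.arctan2(R[1,0],R[0,0])-np.pi/2); zo=e[2]-146.6
it=[(pr,(-95,95,130,130,0,156),(0,255,0)),(f,(-66,66,-16,16,zo,zo+120),(0,0,255)),(f,(-23,23,-7,7,zo+120,zo+165),(255,0,255))]
draw(p,it,(200,120,440,300),3.3,'h'+tag)
draw(p,[],(200,120,440,300),3.3,'hr'+tag)
S=snap('side');draw(S,it,(300,130,420,270),4.2,'hs'+tag)
E
python3 hov.py 1
```

```text
time_s: 13.0
ee_pos: [584.5, 44.0, 329.1]
orientation: [-0.001, 0.706, 0.708, -0.0]
force: [0.1, 0.3, -2.0]
width: 45.4
13.05 [584.549  44.172 329.359] [-0.481  0.196 -1.886]
[[-0.003  1.   ]
 [ 1.     0.003]]
```

View pics/h1.png

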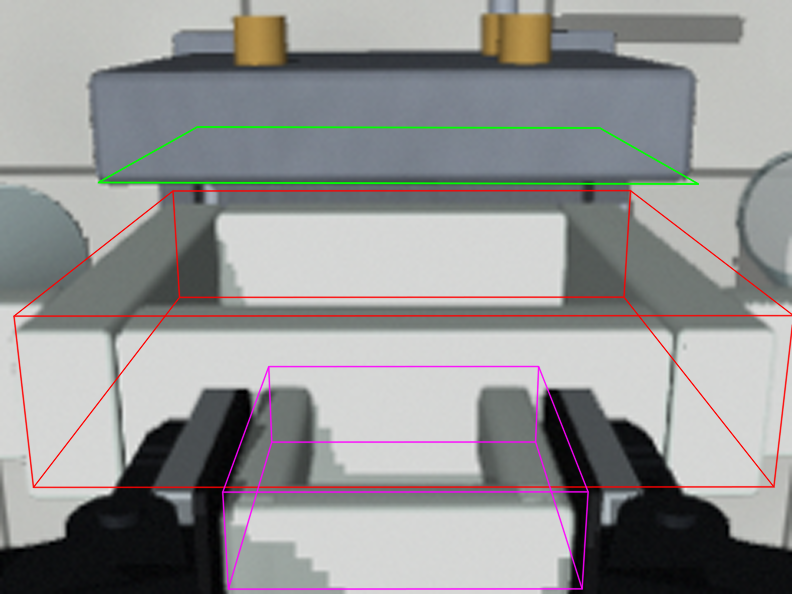

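View pics/hs1.png

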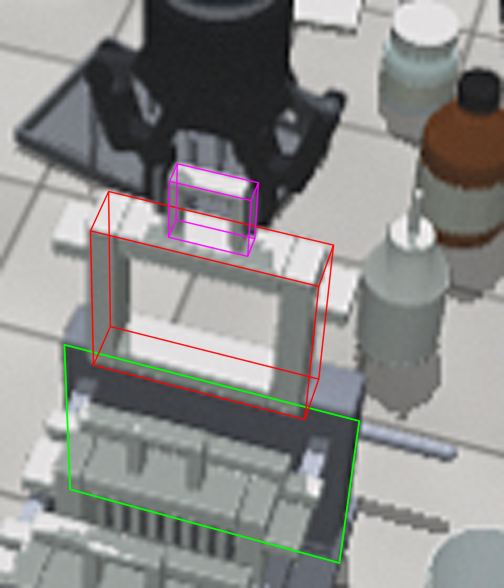

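View pics/hr1.png

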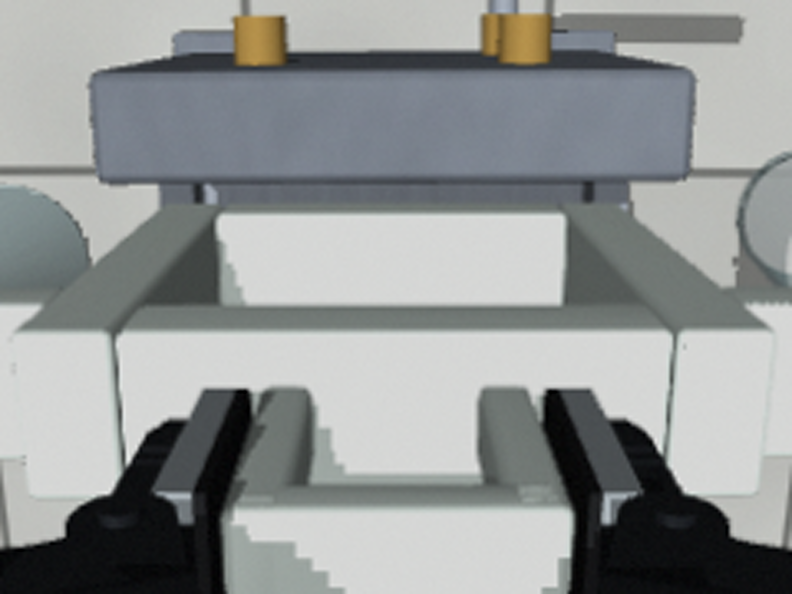

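```bash
cat > ff.py <<'E'
from ov import *
from scipy.optimize import least_squares
from scipy.spatial.transform import Rotation as Ro
np.set_printoptions(precision=3,suppress=True)
p=snap('wrist'); o=ctrl.get_obs();e=np.array(o['ee_pos'])
k=3.3
px=lambda a,b:(200+a/k-.5,120+b/k-.5)
C=[((20,329),(-66,16,120)),((772,329),(66,16,120)),((28,495),(-66,-16,120)),((760,495),(66,-16,120)),((163,207),(-66,16,0)),((614,207),(66,16,0)),((228,506),(-23,7,165)),((575,506),(23,7,165))]
def res(v):
    Rm=Ro.from_rotvec([v[3],v[4],v[5]]).as_matrix(); r=[]
    for a,b in C:
        u=proj(p,v[:3]+Rm@np.array(b)); A=px(*a); r+=[u[0]-A[0],u[1]-A[1]]
    return np.array(r)
s=least_squares(res,[e[0],e[1],e[2]-147,0,0,0],loss='soft_l1')
print('tcp',e,'frame rel',s.x[:3]-e,'rot',s.x[3:]);print(res(s.x).reshape(-1,2))
# head edge
for a,b in(((100,183),-95),((692,183),95)): print(onz(p,*px(a,b if 0 else 183),156))
E
python3 ff.py
```

```text
tcp [584.674  44.232 329.714] frame rel [  -3.237   -4.939 -150.252] rot [-0.009  0.018 -0.003]
[[-1.241  0.546]
 [ 0.309  0.743]
 [ 1.543  1.039]
 [-1.79   0.532]
 [ 0.441 -0.786]
 [-0.036 -0.345]
 [-0.509 -0.668]
 [ 0.903 -0.949]]Traceback (most recent call last):
  File "ff.py", line 17, in <module>
    for a,b in(((100,183),-95),((692,183),95)): print(onz(p,*px(a,b if 0 else 183),156))
                                                             ~~^^^^^^^^^^^^^^^^^^^
  File "ff.py", line 7, in <lambda>
    px=lambda a,b:(200+a/k-.5,120+b/k-.5)
                       ~^~
TypeError: unsupported operand type(s) for /: 'tuple' and 'float'
```

```bash
cat > hov2.py <<'E'
from ov import *
import sys
from scipy.spatial.transform import Rotation as Ro
np.set_printoptions(precision=3,suppress=True)
tag=sys.argv[1]
S=snap('side'); o=ctrl.get_obs();e=np.array(o['ee_pos']);print(o['time_s'],e,o['force'])
im=cv2.resize(S['pixels'][130:270,300:420],None,fx=4.2,fy=4.2,interpolation=2)
def dr(b,R,t,col):
    P=[proj(S,R@np.array(q)+t) for q in box(*b)]
    P=[(int((u-300+.5)*4.2*8),int((v-130+.5)*4.2*8)) for u,v in P]
    for a,c in E_: cv2.line(im,P[a],P[c],col,1,cv2.LINE_AA,3)
R=Ro.from_rotvec([-.009,.018,-.003]).as_matrix(); t=e+[-3.2,-4.9,-150.2]+np.array([-1.8,.5,0])
dr((-66,66,-16,16,0,120),R,t,(0,0,255));dr((-23,23,-7,7,120,165),R,t,(255,0,255))
dr((-95,95,130,130,0,156),np.eye(3),np.array([582.5-1.8,-72.1+.5,0]),(0,255,0))
dr((-66,66,85,99,35,155),np.eye(3),np.array([582.5-1.8,-72.1-7+.5,0]),(255,255,0))
cv2.imwrite('pics/hs'+tag+'.png',im)
E
python3 hov2.py 2
```

```text
13.2 [584.721  44.154 329.814] [-0.276 -0.037 -2.113]
```

View pics/hs2.png

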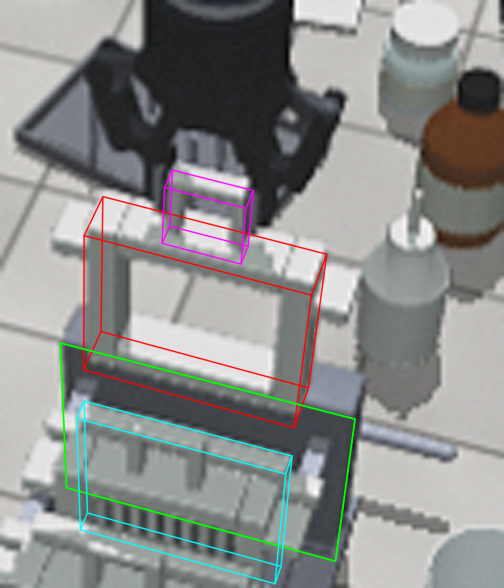

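```bash
python3 - <<'E'
from ov import *
S=snap('side'); draw(S,[],(308,165,398,265),7,'s4')
np.save('S4.npy',S['pixels'])
E
```

```text
(no output)
```

View pics/s4.png

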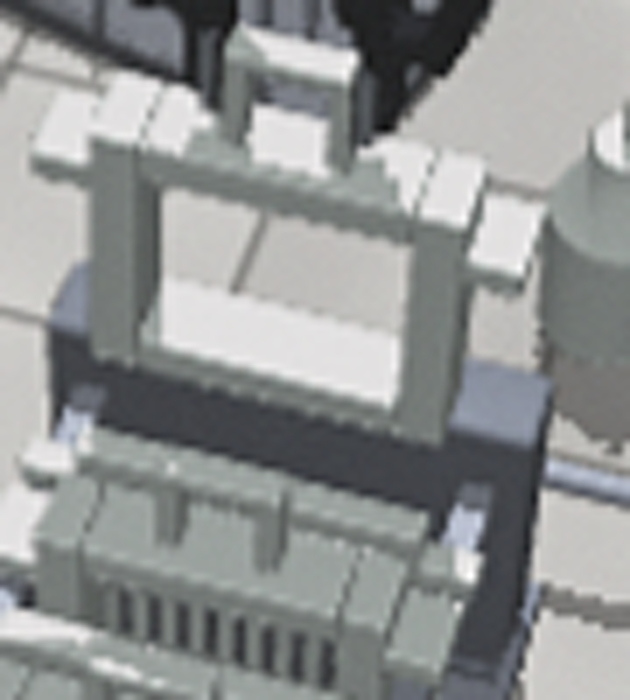

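```bash
cat > ff2.py <<'E'
from ov import *
from scipy.optimize import least_squares
from scipy.spatial.transform import Rotation as Ro
np.set_printoptions(precision=2,suppress=True)
p=snap('wrist');S=snap('side'); o=ctrl.get_obs();e=np.array(o['ee_pos'])
pw=lambda a:(200+a[0]/3.3-.5,120+a[1]/3.3-.5); ps=lambda a:(308+a[0]/7-.5,165+a[1]/7-.5)
F=[(p,pw(a),b) for a,b in [((20,329),(-66,16,120)),((772,329),(66,16,120)),((28,495),(-66,-16,120)),((760,495),(66,-16,120)),((163,207),(-66,16,0)),((614,207),(66,16,0)),((228,506),(-23,7,165)),((575,506),(23,7,165))]]
F+=[(S,ps(a),b) for a,b in [((92,137),(-66,-16,120)),((469,229),(66,-16,120)),((118,75),(-66,16,120)),((485,158),(66,16,120)),((92,357),(-66,-16,0)),((444,442),(66,-16,0))]]
H=[(p,pw(a),b) for a,b in [((98,182),(-95,130,156)),((692,182),(95,130,156))]]
H+=[(S,ps(a),b) for a,b in [((50,320),(-95,130,156)),((545,424),(95,130,156))]]
P=[(S,ps(a),b) for a,b in [((80,456),(-66,-7,155)),((425,546),(66,-7,155)),((88,430),(-66,7,155)),((432,520),(66,7,155))]]
def res(v,sep=False):
    # frame t(0:3) rot(3:6), press x,y,yaw(6:9), plate y (press) 9, side offset 10:13
    Rm=Ro.from_rotvec(v[3:6]).as_matrix(); Rp=Ro.from_rotvec([0,0,v[8]]).as_matrix(); r=[]
    off=v[10:13]
    def put(c,a,X):
        u=proj(c,X+(off if c is S else 0)); r.extend([u[0]-a[0],u[1]-a[1]])
    for c,a,b in F: put(c,a,v[:3]+Rm@np.array(b))
    for c,a,b in H: put(c,a,np.array([v[6],v[7],0])+Rp@np.array(b))
    for c,a,b in P: put(c,a,np.array([v[6],v[7],0])+Rp@(np.array(b)+[0,v[9],0]))
    r+=list(np.array(v[3:6])*60)+list(off*.25)+[v[8]*100]
    return np.array(r)
s=least_squares(res,[*(e-[0,0,147]),0,0,0,583,-72,0,85,0,0,0],loss='soft_l1')
v=s.x;print('tcp',e);print('frame',v[:3],'rel',v[:3]-e,'rot',v[3:6]);print('press',v[6:9],'plate y',v[9],'off',v[10:]);print(res(v)[:36].reshape(-1,2))
print('face y',v[7]+130,'plate face',v[7]+v[9]+7)
E
python3 ff2.py
```

```text
tcp [584.76  43.88 329.91]
frame [581.93  39.35 179.81] rel [  -2.84   -4.53 -150.1 ] rot [-0.01  0.01 -0.  ]
press [583.99 -71.99   0.  ] plate y 76.89601035716076 off [-0.99  5.93  1.65]
[[-1.3   0.72]
 [ 0.37  0.53]
 [ 1.66  1.11]
 [-1.64  0.36]
 [ 0.72 -0.89]
 [ 0.31 -0.74]
 [-0.95 -0.45]
 [ 0.51 -0.84]
 [-0.17 -0.47]
 [ 0.1   0.26]
 [ 0.5  -0.89]
 [ 1.37  0.68]
 [-0.16  0.14]
 [-0.34  1.52]
 [-0.4   0.14]
 [ 1.   -0.12]
 [ 0.37 -0.81]
 [-0.17  2.13]]
face y 58.014981098868034 plate face 11.910991456028796
```

The views disagree by a few mm about how the frame sits in the jaws. I'll lower it until it is just above the head's top edge, so that parallax hardly matters, and measure there.

```bash
python3 -m creep '[[0,0,0.06,0,0,0,-1],[0,0,0.05,0,0,0,-1],[0,0,0,0,0,0,-1]]'
python3 - <<'E'
from ov import *
p=snap('wrist'); o=ctrl.get_obs();print(o['time_s'],o['ee_pos'],o['force'])
draw(p,[],(220,160,420,230),4,'w9');draw(snap('side'),[],(308,165,398,265),7,'s5')
E
```

```text
time_s: 13.65
ee_pos: [583.9, 43.6, 311.1]
orientation: [-0.002, 0.706, 0.708, -0.001]
force: [-0.6, -0.1, -2.7]
width: 45.3
13.7 [584.20236922  43.55636409 311.90261348] [ 0.02973308 -0.57311505 -2.06939101]
```

View pics/w9.png

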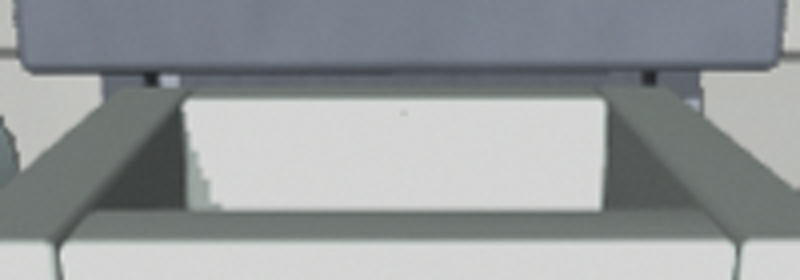

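View pics/s5.png

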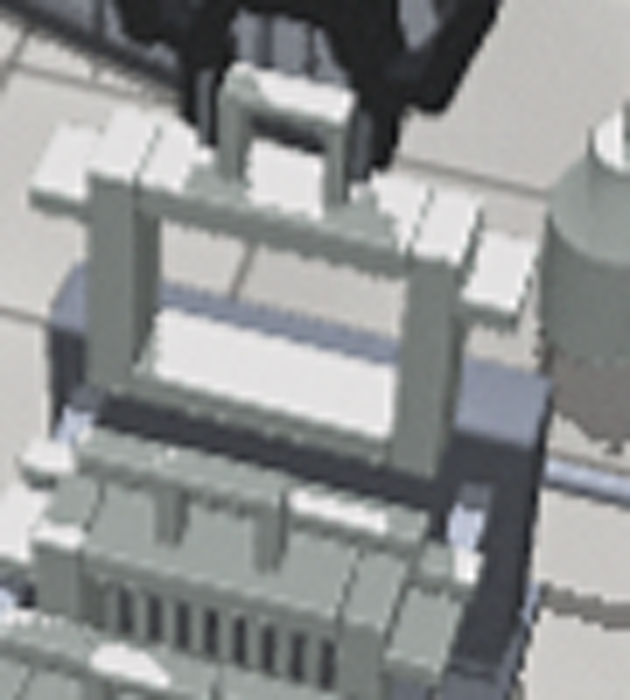

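```bash
python3 - <<'E'
from h import *
np.set_printoptions(precision=1,suppress=True)
p=snap('wrist');S=snap('side')
o=ctrl.get_obs();print(o['ee_pos'])
w=lambda a,b,z:onz(p,220+a/4-.5,160+b/4-.5,z); s=lambda a,b,z:onz(S,308+a/7-.5,165+b/7-.5,z)
print('head w',w(22,72,156),w(780,70,156))
for z in(160,162): print('frame front w',w(125,88,z),w(672,89,z))
for z in(160,162): print('frame -y face s',s(88,390,z),s(438,478,z))
print('plate +y edge s',s(88,430,155),s(432,520,155))
print('head s',s(50,320,156),s(545,424,156))
E
```

```text
[584.9  43.4 313.6]
head w [489.4  57.2 156. ] [677.1  58.3 156. ]
frame front w [515.8  54.  160. ] [649.5  54.1 160. ]
frame front w [516.3  54.4 162. ] [649.   54.5 162. ]
frame -y face s [512.6  31.7 160. ] [645.8  33.3 160. ]
frame -y face s [513.2  30.2 162. ] [646.1  31.8 162. ]
plate +y edge s [517.4  17.7 155. ] [648.1  18.2 155. ]
head s [486.9  61.9 156. ] [675.9  72.5 156. ]
```

```bash
python3 -m creep '[[-0.007,0,0.04,0,0,0,-1],[0,0,0.04,0,0,0,-1],[0,0,0.04,0,0,0,-1],[0,0,0,0,0,0,-1]]'
python3 - <<'E'
from ov import *
p=snap('wrist'); o=ctrl.get_obs();print(o['time_s'],o['ee_pos'],o['force'],o['wrist_torque'])
draw(p,[],(220,140,420,280),4,'w10');draw(snap('side'),[],(308,165,398,265),7,'s6')
E
```

```text
time_s: 14.25
ee_pos: [584.1, 42.5, 293.7]
orientation: [-0.001, 0.706, 0.708, -0.001]
force: [-0.4, 1.2, -2.4]
width: 45.4
14.3 [584.40866076  42.45014352 294.43182451] [ 0.0565347  -0.41794084 -2.8584121 ] [0.03273539 0.06361512 0.00593741]
```

View pics/w10.png

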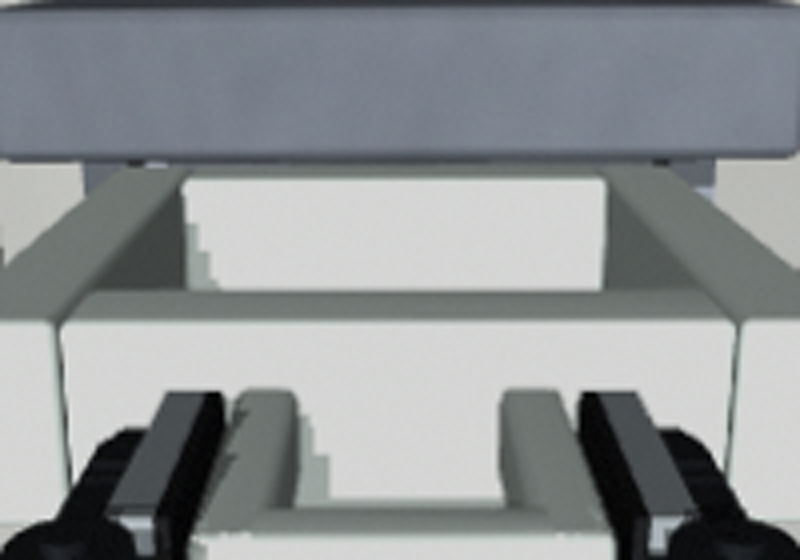

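View pics/s6.png

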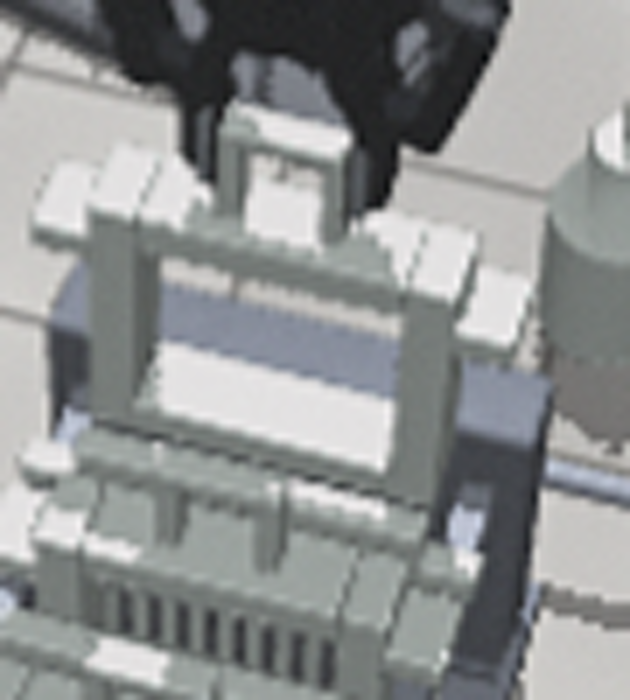

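It is below both top edges, with no contact force and clear on both sides. I'll continue down.

```bash
python3 -m creep '[[0,0,0.07,0,0,0,-1],[0,0,0.07,0,0,0,-1],[0,0,0.07,0,0,0,-1]]'; python3 -m creep '[[0,0,0.07,0,0,0,-1],[0,0,0.07,0,0,0,-1],[0,0,0.07,0,0,0,-1]]'; python3 -m creep '[[0,0,0.07,0,0,0,-1],[0,0,0.07,0,0,0,-1],[0,0,0.06,0,0,0,-1]]'
python3 - <<'E'
from ov import *
p=snap('wrist'); o=ctrl.get_obs();print(o['time_s'],o['ee_pos'],o['force'],o['wrist_torque'])
draw(p,[],(220,140,420,280),4,'w11');draw(snap('side'),[],(308,165,398,265),7,'s7')
E
```

```text
time_s: 14.65
ee_pos: [584.5, 42.5, 262.6]
orientation: [-0.0, 0.706, 0.708, -0.0]
force: [-0.1, -0.3, -2.3]
width: 45.6
time_s: 14.95
ee_pos: [584.6, 42.5, 231.3]
orientation: [-0.0, 0.706, 0.708, -0.0]
force: [0.3, -0.4, -2.7]
width: 45.4
time_s: 15.25
ee_pos: [584.6, 42.4, 201.3]
orientation: [-0.0, 0.706, 0.708, -0.0]
force: [0.2, 0.0, -3.0]
width: 45.4
15.3 [583.74876211  42.53348127 199.64786125] [-1.91667543 -0.33081217 -4.29122313] [ 0.01239303  0.08574677 -0.00378856]
```

View pics/w11.png

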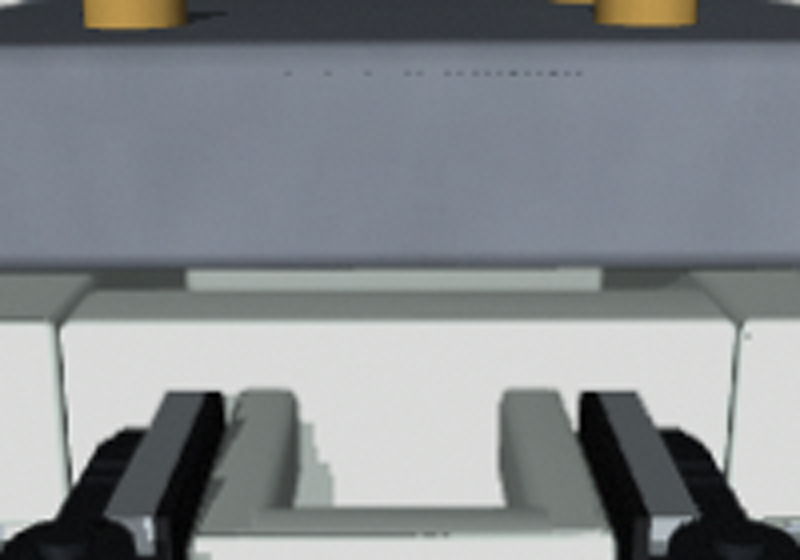

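View pics/s7.png

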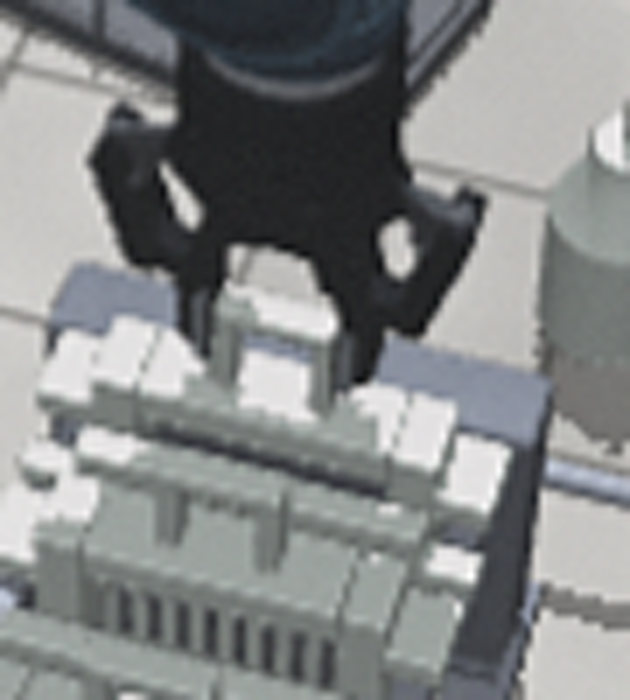

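```bash
python3 -m creep '[[0,0,0.05,0,0,0,-1],[0,0,0.03,0,0,0,-1],[0,0,0,0,0,0,-1]]'; python3 -m creep '[[0,0,0.013,0,0,0,-1]]'; python3 -m creep '[[0,0,0.013,0,0,0,-1]]';python3 -m creep '[[0,0,0,0,0,0,-1]]'
```

```text
time_s: 15.65
ee_pos: [584.4, 42.5, 189.6]
orientation: [-0.0, 0.706, 0.708, -0.0]
force: [-0.3, -0.4, -3.2]
width: 45.3
time_s: 15.75
ee_pos: [585.1, 42.4, 188.8]
orientation: [0.0, 0.706, 0.708, 0.0]
force: [-0.9, -0.8, -1.5]
width: 44.9
time_s: 15.85
ee_pos: [585.1, 42.4, 186.8]
orientation: [0.0, 0.706, 0.708, 0.0]
force: [0.3, -0.2, -2.4]
width: 45.5
time_s: 15.95
ee_pos: [584.7, 42.4, 186.4]
orientation: [-0.0, 0.706, 0.708, -0.0]
force: [-0.6, 0.3, -2.2]
width: 45.5
```

```bash
for i in 1; do python3 -m creep '[[0,0,0.013,0,0,0,-1],[0,0,0,0,0,0,-1]]'; done; python3 -m creep '[[0,0,0.01,0,0,0,-1],[0,0,0,0,0,0,-1]]'
```

```text
time_s: 16.15
ee_pos: [584.7, 42.5, 184.3]
orientation: [-0.0, 0.706, 0.708, -0.0]
force: [-1.5, -0.6, -2.7]
width: 45.6
time_s: 16.35
ee_pos: [584.7, 42.4, 182.8]
orientation: [-0.0, 0.706, 0.708, -0.0]
force: [-0.1, -0.5, -2.6]
width: 45.2
```

```bash
python3 -m creep '[[0,0,0.01,0,0,0,-1],[0,0,0,0,0,0,-1]]'; python3 -m creep '[[0,0,0.01,0,0,0,-1],[0,0,0,0,0,0,-1]]'
```

```text
time_s: 16.55
ee_pos: [585.0, 42.4, 181.9]
orientation: [0.0, 0.706, 0.708, 0.0]
force: [-0.8, 0.0, 0.3]
width: 45.4
time_s: 16.75
ee_pos: [585.3, 42.3, 181.7]
orientation: [0.001, 0.706, 0.708, 0.0]
force: [-4.8, -0.9, 7.1]
width: 45.6
```

Contact at TCP z ≈ 182 puts the lugs on the bars. I'll ease off and open.

```bash
python3 -m creep '[[0,0,-0.012,0,0,0,-1],[0,0,0,0,0,0,0.5],[0,0,0,0,0,0,0.5],[0,0,0,0,0,0,0.5],[0,0,0,0,0,0,0.5]]'
python3 - <<'E'
from ov import *
p=snap('wrist'); o=ctrl.get_obs();print(o['time_s'],o['ee_pos'],o['force'],o['width'])
draw(p,[],(160,110,480,300),2.5,'w12');draw(snap('side'),[],(308,165,398,265),7,'s8')
E
```

```text
time_s: 17.25
ee_pos: [584.8, 42.5, 181.8]
orientation: [-0.0, 0.706, 0.708, -0.0]
force: [0.2, -0.4, 0.4]
width: 64.2
17.3 [584.80888621  42.43510202 181.76709972] [ 0.28892125 -0.3243468  -0.49628289] 64.05840900883626
```

View pics/w12.png

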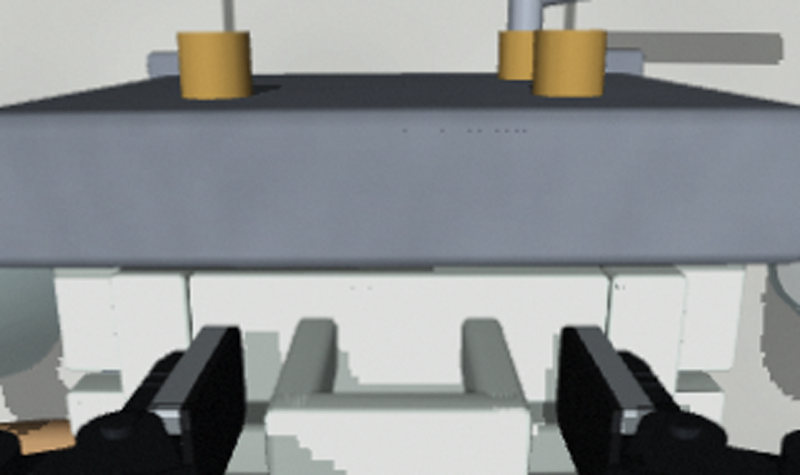

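View pics/s8.png

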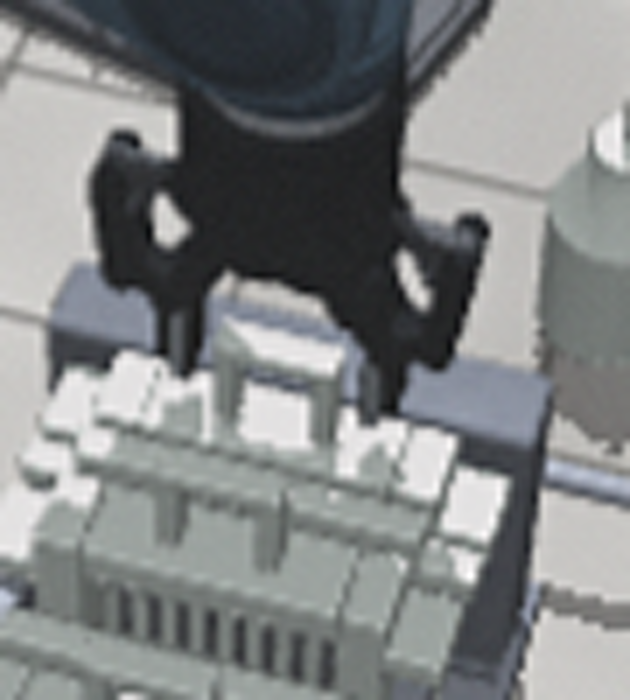

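The frame hangs level and parallel to the head, and the fingers are clear (64 mm open). I'll raise, shut the fingers and go behind the moving head.

```bash
python3 -m creep '[[0,0,-0.1,0,0,0,0.5],[0,0,-0.3,0,0,0,0.5],[0,0,-0.35,0,0,0,0],[-0.316,0,0,0,0,0,-1],[-0.316,0,0,0,0,0,-1],[-0.316,0,0,0,0,0,-1],[-0.316,0,0,0,0,0,-1],[-0.316,-0.01,0,0,0,0,-1],[0,0,0,0,0,0,-1]]'
python3 - <<'E'
from ov import *
p=snap('wrist','w13'); T=snap('top'); o=ctrl.get_obs();print(o['time_s'],o['ee_pos'],o['force'],o['width']);print(Rq(o['orientation']))
pr=(583.2,-72.1,0);q=5
draw(p,[(pr,(-66,66,-94+q,-72+q,35,175),(0,0,255)),(pr,(-95,95,130,130,0,156),(0,255,0))],(180,0,460,260),2.3,'w13o')
draw(T,[],(290,110,490,220),4,'t13')
E
```

```text
time_s: 18.25
ee_pos: [583.6, -199.8, 293.1]
orientation: [0.001, 0.708, 0.706, -0.0]
force: [0.2, 1.0, 0.1]
width: 0.2
18.35 [ 583.97630012 -195.45197174  292.75879248] [0.07651299 0.25791668 0.11081727] -0.2385587581611924
[[-1.13934668e-03  9.99999009e-01  8.27370383e-04]
 [ 9.99999351e-01  1.13936170e-03 -1.76866117e-05]
 [-1.86292683e-05  8.27349695e-04 -9.99999658e-01]]
```

View pics/w13o.png

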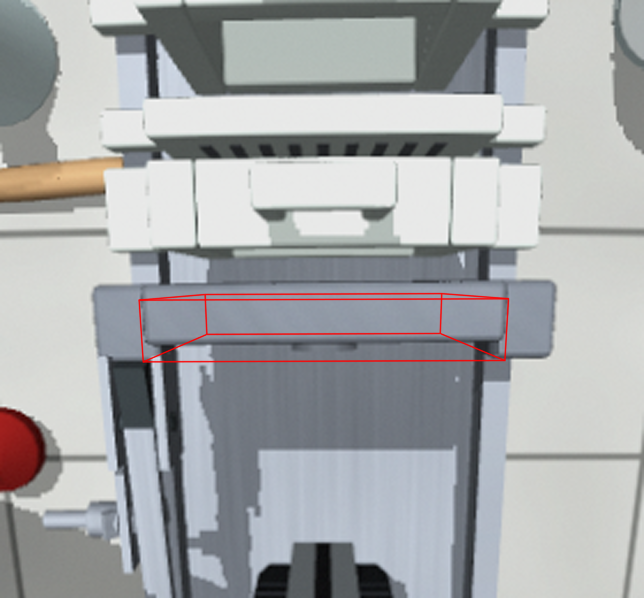

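View pics/t13.png

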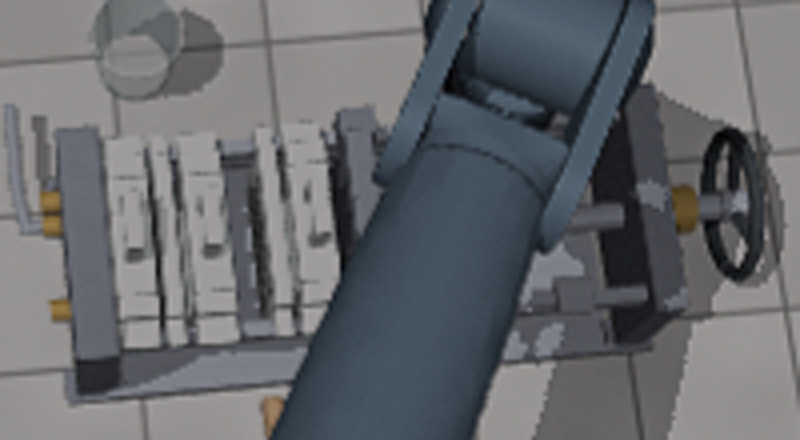

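The top view shows the frame in its gap next to the fixed head, parallel to it. The moving plate's back is at about y ≈ -155. I'll descend behind it.

```bash
python3 -m creep '[[0,0,0.25,0,0,0,-1],[0,0,0.25,0,0,0,-1],[0,0,0.25,0,0,0,-1],[0,0,0.155,0,0,0,-1],[0,0,0,0,0,0,-1]]'
python3 - <<'E'
from ov import *
p=snap('wrist','w14'); o=ctrl.get_obs();print(o['time_s'],o['ee_pos'],o['force'],o['width'])
draw(snap('side'),[],(240,190,400,330),5,'s14')
E
```

```text
time_s: 18.85
ee_pos: [581.9, -191.6, 152.3]
orientation: [-0.004, 0.705, 0.709, -0.001]
force: [-0.8, 0.7, 1.0]
width: 0.5
18.9 [ 583.48273901 -192.66267595  155.1097609 ] [-0.832906    0.56603789  1.78582137] 0.15979108063980674
```

View pics/w14.png

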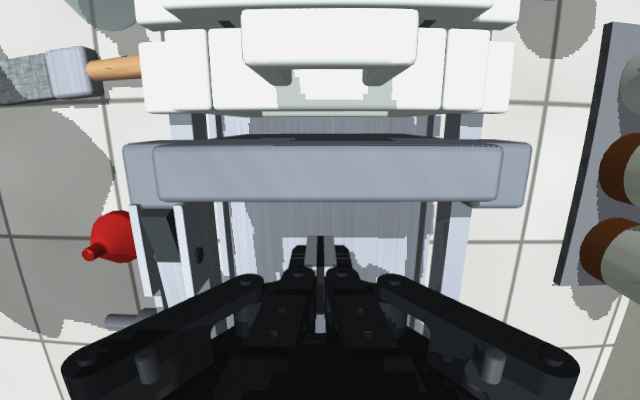

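View pics/s14.png

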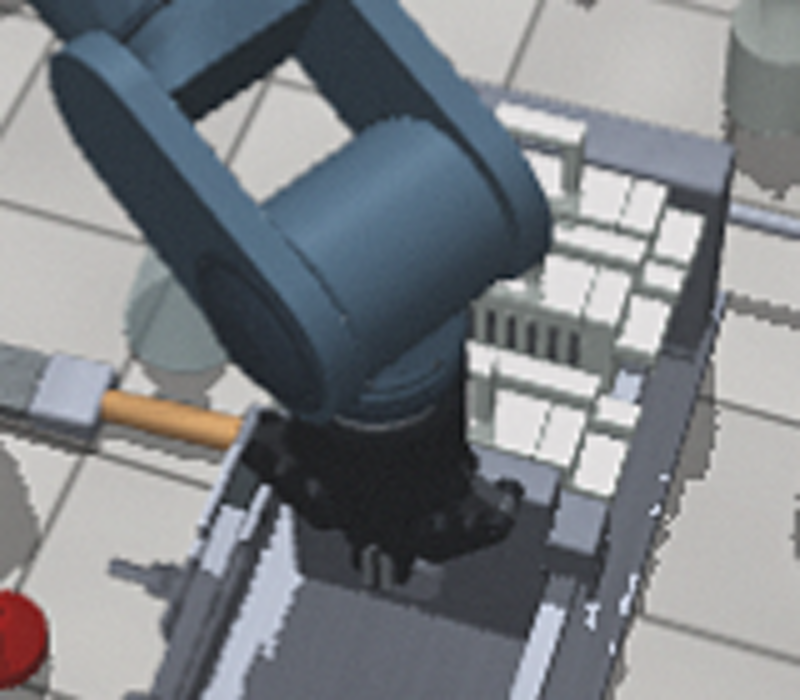

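```bash
python3 -m creep '[[0.05,0,0,0,0,0,-1],[0.05,0,0,0,0,0,-1],[0.04,0,0,0,0,0,-1],[0.03,0,0,0,0,0,-1],[0.03,0,0,0,0,0,-1]]'; python3 -m creep '[[0.03,0,0,0,0,0,-1],[0.03,0,0,0,0,0,-1]]';  python3 -m creep '[[0.03,0,0,0,0,0,-1],[0.03,0,0,0,0,0,-1]]'; python3 -m creep '[[0.03,0,0,0,0,0,-1],[0.03,0,0,0,0,0,-1]]'
```

```text
time_s: 19.45
ee_pos: [584.2, -164.5, 156.7]
orientation: [0.001, 0.706, 0.708, -0.0]
force: [-1.0, -1.2, -0.0]
width: -0.2
time_s: 19.65
ee_pos: [584.1, -155.6, 156.5]
orientation: [0.0, 0.706, 0.708, -0.0]
force: [-0.0, -1.7, 0.9]
width: -0.3
time_s: 19.85
ee_pos: [584.0, -146.8, 156.4]
orientation: [0.001, 0.706, 0.708, -0.0]
force: [-0.5, -4.0, 2.0]
width: 0.1
time_s: 20.05
ee_pos: [583.9, -137.9, 156.4]
orientation: [0.001, 0.706, 0.708, -0.0]
force: [-0.9, -4.6, 2.9]
width: -0.2
```

```bash
python3 - <<'E'
from ov import *
p=snap('wrist','w15'); o=ctrl.get_obs();print(o['time_s'],o['ee_pos'],o['force'],o['width'])
E
python3 -m creep '[[0.03,0,0,0,0,0,-1],[0.03,0,0,0,0,0,-1]]';python3 -m creep '[[0.03,0,0,0,0,0,-1],[0.03,0,0,0,0,0,-1]]'
```

```text
20.1 [ 583.87467833 -136.76094653  156.17541297] [ 0.3860422  -1.64841042  1.55830061] -0.20794963192996946
time_s: 20.3
ee_pos: [583.8, -128.9, 156.2]
orientation: [0.0, 0.706, 0.708, -0.0]
force: [0.8, -4.3, 1.6]
width: -0.0
time_s: 20.5
ee_pos: [583.7, -119.9, 156.2]
orientation: [0.0, 0.706, 0.708, -0.0]
force: [-1.5, -5.9, 1.6]
width: -0.2
```

View pics/w15.png

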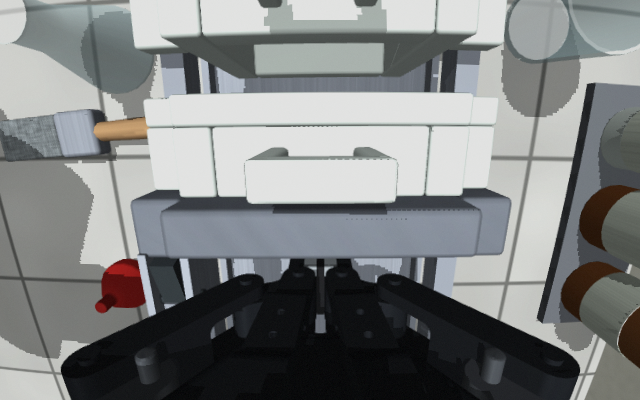

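The plate pushes squarely: frame_c and plate_b are gathered and parallel, with the plate's back at row 255. I'll continue.

```bash
python3 -m creep '[[0.03,0,0,0,0,0,-1],[0.03,0,0,0,0,0,-1]]';python3 -m creep '[[0.02,0,0,0,0,0,-1],[0.02,0,0,0,0,0,-1]]';python3 -m creep '[[0.02,0,0,0,0,0,-1],[0.02,0,0,0,0,0,-1]]';python3 -m creep '[[0.01,0,0,0,0,0,-1],[0.01,0,0,0,0,0,-1]]'
```

```text
time_s: 20.7
ee_pos: [583.7, -111.2, 156.2]
orientation: [0.001, 0.706, 0.708, -0.001]
force: [-0.4, -7.4, 1.6]
width: -0.1
time_s: 20.9
ee_pos: [583.6, -105.4, 156.2]
orientation: [0.001, 0.706, 0.708, -0.001]
force: [-1.8, -7.3, 2.2]
width: 0.3
time_s: 21.1
ee_pos: [583.6, -99.8, 156.2]
orientation: [0.001, 0.706, 0.708, -0.001]
force: [-2.0, -9.5, 1.0]
width: 0.0
time_s: 21.3
ee_pos: [583.6, -99.7, 156.3]
orientation: [0.003, 0.706, 0.708, -0.003]
force: [-1.6, -22.8, -1.7]
width: -0.1
```

```bash
python3 -m creep '[[0.003,0,0,0,0,0,-1],[0,0,0,0,0,0,-1],[0,0,0,0,0,0,-1],[0,0,0,0,0,0,-1],[0,0,0,0,0,0,-1]]'
python3 - <<'E'
from ov import *
p=snap('wrist','w16'); S=snap('side');T=snap('top'); o=ctrl.get_obs();print(o['time_s'],o['ee_pos'],o['force'],o['width'])
draw(S,[],(240,190,400,330),5,'s16');draw(T,[],(290,110,490,220),4,'t16')
E
```

```text
time_s: 21.8
ee_pos: [583.6, -99.7, 156.3]
orientation: [0.003, 0.706, 0.708, -0.003]
force: [-2.1, -19.8, -0.8]
width: -0.3
21.95 [583.60580401 -99.70758116 156.27660838] [ -2.01540446 -19.66681125  -0.73644147] 0.1771285369391654
```

View pics/w16.png

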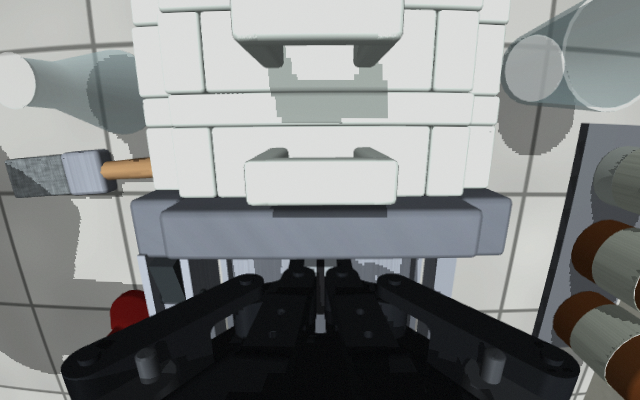

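View pics/s16.png

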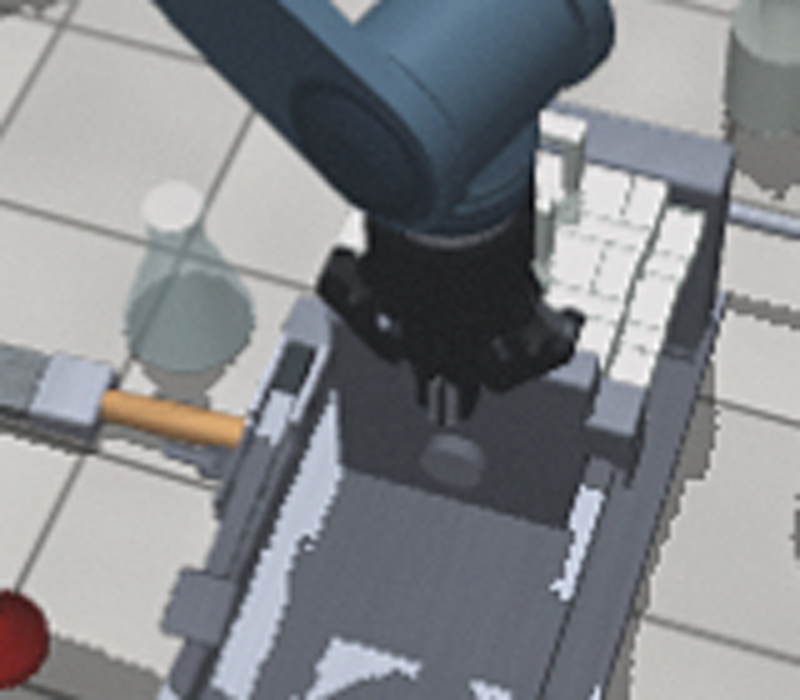

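View pics/t16.png

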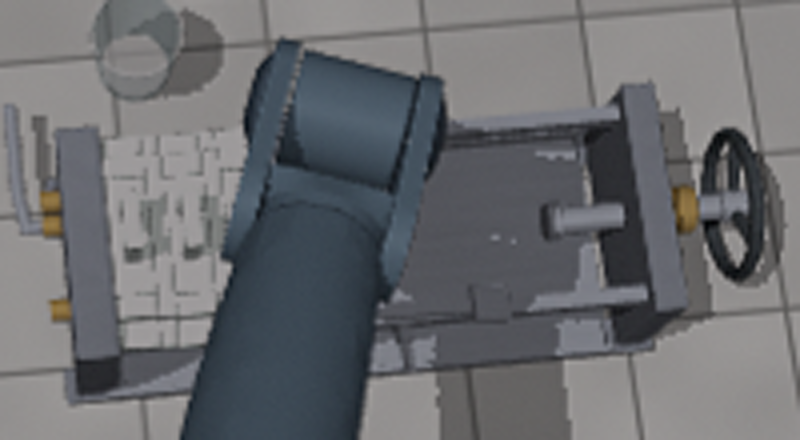

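The pack is closed with no gaps in any of the three views. The lever is still down, with its pad at side crop (200,605), level with the bar. The push is steady at about 20 N, and the flask, brush and bulb are where they were. I'll hand in.

```bash
python3 - <<'E'
from h import *
o=ctrl.get_obs();print(o['time_s'],o['force']);print(ctrl.finish_job())
E
```

```text
21.95 [ -2.01540446 -19.66681125  -0.73644147]
the job is handed in; nothing more can be done
None
```

I pressed the release lever to its stop (18 N), and the detent held it down. I then hung the washed white frame on the bars between the fixed head and plate_a, and pushed the moving head shut. I handed the job in at 21.95 s with the arm still pushing; no verdict was reported.

**Last checks:**
- **Push:** the arm read a steady 20 N or so against the moving head, with the tool stopped within about 1 mm of where I expected it for a closed pack.
- **Pack:** it showed no gaps and looked square in the wrist and top views, and in what the arm left visible from the side.
- **Lever:** the pad was still down.
- **Bystanders:** the flask, brush, bulb and beaker, the nearest ones, looked undisturbed. I did not check the amber bottle, wash bottle or jar again at the end, but nothing touched them.

**Disagreements:**
- **Gap width:** before the insertion the side camera was about 5 mm off the other two in y. It put the gap at about 44 to 48 mm, where the top camera gave 38 mm. I went by the wrist and top views, and the frame went in without contact.
- **Not measured directly:** I did not measure the moving head's joint value or each plate's final position. They are inferred from the tool's stop position and the pictures.

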